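# Hang the wheel trivets on the drying hook

### The arm

A 6-joint arm with a two-finger parallel gripper is mounted at the origin on a cart in front of the work surface, level with it; the furniture and walls round the work are solid. World frame = base frame: x ahead of the robot, y to its left, z up, the work surface at z = 0. Lengths are in m, angles in rad, forces in N, time in s.
With the tool pointing down it reaches from about 0.35 to 0.975 m from the base axis. Payload 4.9 kg.
Tool frame: the origin (TCP) lies midway between the tips of the shut fingers; the grasp point (between the pads) lies 19 mm behind it; x points along the fingers, y is the direction in which the jaws open and shut, and the axes are right-handed (so a half turn about x gives the same grasp; the last joint's range is limited). The gripper opens to 85 mm and grips with 20 to 120 N. Pads are 22 mm wide; open, the fingers measure 114 mm over their backs; the gripper's body (76 mm by 85 mm) begins 54 mm behind the grasp point. The pads swing forward as they close: fully open they stand 13 mm farther back than shut.
Start: joints at [1.004, 0.053, 1.613, -0, 1.476, -0.119], TCP at [0.271, 0.563, 0.231] pointing down, gripper open.
Joint ranges: [-3.01, 3.01], [-1.01, 2.22], [0.06, 2.58], [-1.02, 4.17], [0.09, 2.62], [-3.14, 3.14]. Speed limits (rad/s): [2.57, 2.57, 3.14, 3.14, 3.14, 3.14].

### API

Orientations are given as a rotation vector (axis times angle).
In Python, from station import ctrl gives the robot as it stands.
- The arm moves only by the shell command python3 -m handwheel 'ROWS' [FORCE]. ROWS is JSON, a list of rows, each a list of 3 entries, a list of its own where there are three numbers: the finger opening in m, from 0 to 0.0854, then the shift along the tool's x, y, z in m, then the turn, a rotation vector about the tool's x, y, z in degrees. In form: [[claw, [dx, dy, dz], [ax, ay, az]], ...]. A call has 1 to 10 rows; each row shifts and turns the commanded pose from where the row before left it, along the tool's axes as they then stand; what a row does not reach is not made up. A row lasts 1/12 s, in which the tool goes at most 41.7 mm and 7.16 degrees, less where a joint would pass 70% of its speed; a pose out of reach is approached as far as the arm can. A call with a gripper value outside its range is refused whole. The fingers move at their own pace and stop on an object; FORCE is the grip in N (left out, the last holds). Time passes only in rows, so rows that do not move let the fingers close. It gives the time, the measured TCP pose, the force and the opening at its end, in the units of the state.
- ctrl.get_obs(): the state, without advancing time (a new reading comes with each control period).
- ctrl.get_image(name): name is "side" or "top"; returns the picture (420x560x3 uint8, red, green, blue); there is no depth.
- ctrl.camera_params(name): a dict with "vertical_fov" (degrees; the focal length in pixels is half the picture's height over the tangent of half this angle, whatever the lens; pixels are square), "cx", "cy" (the principal point, pixels), "D" ([k1, k2, p1, p2, k3] as OpenCV has them; the pictures are not rectified), "rvec" (rotation vector, rad) and "tvec" (3), from world to camera coordinates, as OpenCV has them. Camera axes: x right, y down, z forward; pixel columns grow to the right and rows downward; lengths in m; the calibration is good to about 2 mm. A picture is of the moment at which its call begins. camera_params takes no time and is no camera call.
- ctrl.finish_job(): hands the job in, once; it reports no verdict.
Trained networks look in the newest picture that a camera, given by its name, has taken for a name from the list of things; names that differ only in an ending like _2 or _b are one class to them, and where a whole thing is asked for, a point or a joint stands for the part that bears it (a point fixed in the world has none). Each returns a list of dicts, best first, with "score" (0 to 1); they miss things now and then, are a little off and sometimes report something else, mostly with a low value. They report only what shows in the picture. A call takes as long as a camera call. They do not tell look-alikes from the thing itself.
- ctrl.look_for(thing, camera): "box" ([centre column, centre row, width, height] in pixels, round what is visible of it).
- ctrl.silhouettes(thing, camera): "mask" (420x560 bool, what is visible of it) and "box" ([centre column, centre row, width, height] in pixels, round what is visible of it).
- ctrl.tip_of(thing, camera): "centre" ([row, column] in pixels: a listed point, or the origin of a listed thing).
The state is a dict: "t": time; "q": joint angles; "dq": joint speeds; "effort": joint torques, N m; "tool_pos": TCP position; "tool_rot": TCP orientation; "contact_force": force on the tool from outside, world axes, zero at the start; "wrist_torque": the same for the moment, N m; "opening": finger opening in m.
Only numpy, scipy, OpenCV 4.12 (cv2) and the standard library are available. Lean on these libraries where they do the work, as an engineer would, in place of code of your own. Each camera call takes 0.05 s, during which the arm holds its last target.

### The job

Take the two wheel-shaped steel trivets out of the drying rack and hang each by its rim over the arm of the J-hook stand, the larger one first, on the half of the arm next to the post, then the smaller one on the half next to the upturned tip. Let go and leave them hanging still; leave the plate in the rack and do not drop a trivet or disturb the bottle, jars and shaker standing about.

Things in the scene. Friction and masses are not known exactly. Their poses are not given: they have to be found in the camera images.
- large_trivet: Steel wheel: rim of flat bar, 9 mm across (axially) and 5 mm thick (radially), 20 mm hub, three 6 mm spokes (straight down and 60 degrees either side of straight up: the top third is open). Origin at its centre; local x = axle, level at the start; local z = up, to the open third. Starts upright, leaning at most 3 degrees, in any one of the three rack slots. Outer diameter 151 mm, 180 g +-40%; at the start its centre is 85 mm above the table.
- small_trivet: Steel wheel: rim of flat bar, 9 mm across (axially) and 5 mm thick (radially), 20 mm hub, three 6 mm spokes (straight down and 60 degrees either side of straight up: the top third is open). Origin at its centre; local x = axle, level at the start; local z = up, to the open third. Starts upright, leaning at most 3 degrees, in any one of the three rack slots. Outer diameter 120 mm, 140 g +-40%; at the start its centre is 67 mm above the table.
- side_plate: White stoneware plate, 120 mm across, 9 mm thick, standing upright in the third slot of the rack; origin at its centre, local x along its axis. Stays where it is.
- drying_rack: Steel wire rack, fixed to the table, 178 mm (local x) by 84 mm (local y) by 71 mm high. Two bars along x, 76 mm apart, tops at 20 mm, carry the discs; pairs of pins form three 11.5 mm slots at local x = -55, 0, +55 mm, each disc in the local y-z plane, lifted out straight up. Origin on the table under the middle, local z up.
- hook_stand: Steel J-hook stand, fixed to the table: round foot 150 mm across centred at local x = +20 mm, post (12 mm thick) at local x = +65 mm, and from its top a level flat arm, 14 mm wide (local y), 5 mm thick, towards local -x, upturned at its free end. Nothing rises above the arm but that end and a 2.5 mm screw head over the post. Origin on the table under the middle of the arm, local z up, local x from tip to post.
- hook_seat (a point): Middle of the top line of the hook's arm, 190 mm above the table; the free level part runs from local x = -50 mm to +58 mm. Axes as hook_stand.
- hook_tip (a point): Top of the upturned end of the hook (5 mm thick, 14 mm wide), 20 mm above the arm's top, at local x = -57.5 mm of the stand. Axes as hook_stand.
- tall_bottle: Tall round white bottle, 80 mm across, 290 mm high, loose, standing between the rack and the stand; origin at the centre of its underside. (Above the back of the table, from 0.595 m ahead of the robot base on, a wall shelf hangs with its underside 690 mm above the table: keep wrists below it.)
- salt: Salt shaker, 44 mm across, 90 mm high, loose; origin at the centre of its underside.
- syrup_jar: Small square jar of amber syrup, 37 x 46 x 74 mm, loose; origin at the centre of its underside.
- spice_jar: Round spice jar, 45 mm across, 100 mm high, loose; origin at the centre of its underside.
There are look-alikes about, which are no part of the job. What is shaped like the small_trivet but green is not meant.

How it is judged:
On the way, in this order (a step that is already met when the one before it is completed fails the run):
1. the larger trivet hangs by its rim on the post half of the hook's arm and is let go (x of large_trivet in the frame of hook_seat between -0.004 and 0.06 m and y of large_trivet in the frame of hook_seat between -0.03 and 0.03 m and z of large_trivet in the frame of hook_seat between -0.0825 and -0.0625 m and contact force between large_trivet and the fingers below 0.1 N), for 0.2 s.
2. the smaller trivet also hangs by its rim on the arm's tip half, and is let go (all of step 1 and x of small_trivet in the frame of hook_seat between -0.055 and 0.004 m and y of small_trivet in the frame of hook_seat between -0.03 and 0.03 m and z of small_trivet in the frame of hook_seat between -0.067 and -0.047 m and contact force between small_trivet and the fingers below 0.1 N), for 0.2 s.
At the end, for the whole second after the job is handed in: Both trivets hang at rest (under 0.1 m/s), untouched, rim over the arm: centre 70 mm (large) or 55 mm (small) below the arm's top, +8/-12 mm, within 30 mm sideways; the larger on the post half, the smaller on the tip half (4 mm slack) (all of step 2 and linear speed of each of large_trivet, small_trivet below 0.1 m/s).
It fails at once if the bottle, a jar or the shaker was knocked (moved over 30 mm or tipped over 20 degrees) ((distance of tall_bottle from where it was at the start of the episode above 0.03 m or angle between tall_bottle's own z axis and vertical above 0.35 rad) or (distance of salt from where it was at the start of the episode above 0.03 m or angle between salt's own z axis and vertical above 0.35 rad) or (distance of syrup_jar from where it was at the start of the episode above 0.03 m or angle between syrup_jar's own z axis and vertical above 0.35 rad) or (distance of spice_jar from where it was at the start of the episode above 0.03 m or angle between spice_jar's own z axis and vertical above 0.35 rad)).
It fails at once if the plate was moved over 30 mm from its place in the rack (distance of side_plate from where it was at the start of the episode above 0.03 m).
It fails at once if a trivet was dropped onto the table (height (world z) of any of large_trivet, small_trivet below 0.045 m).
It also fails if it takes over 72 s, if anything falls off the work surface, if the arm or the gripper's body presses on something with over 40 N, if the wrist force passes 120 N, or if a joint passes its speed limit or range.

## Working session

There is one attempt and no reset: what is moved stays moved. The work goes in short steps, Python scripts to look and compute and a shell command to move; the robot and the scene stay as the last step left them, time stands still between calls to the robot, and variables do not carry over. Pictures are saved under pics/ and viewed, and the job is handed in when it is done.

```bash
ls; mkdir -p pics; python3 - <<'E'
from station import ctrl
import cv2
print(ctrl.get_obs())
for c in("side","top"):
    im=ctrl.get_image(c); cv2.imwrite(f"pics/{c}0.png",im[:,:,::-1]); print(c,ctrl.camera_params(c))
E
```

```text
pics
{'t': 0.0, 'q': array([ 1.00399091e+00,  5.33729117e-02,  1.61428057e+00, -3.29066821e-06,
        1.47600232e+00, -1.18973409e-01]), 'dq': array([4.60567765e-04, 8.73847111e-04, 1.27294990e-04, 1.70242628e-04,
       4.43351834e-05, 7.98361670e-04]), 'effort': array([ 4.02487121e-04, -3.93700433e+01, -3.70159650e+01, -1.63366867e-04,
        7.37683353e-03, -1.31318956e-05]), 'tool_pos': array([0.27028393, 0.56284927, 0.23006109]), 'tool_rot': array([ 0.34968914,  1.54280873, -0.3527643 ]), 'contact_force': array([ 0.6845159 , -0.46625063, -0.38888458]), 'wrist_torque': array([ 0.02871919,  0.00413454, -0.0024642 ]), 'opening': 0.08562367464417564}
side {'vertical_fov': 50.72190706633371, 'cx': 282.4842757782422, 'cy': 208.26655520765516, 'D': array([-0.01532357,  0.        ,  0.        ,  0.        ,  0.        ]), 'rvec': array([ 1.01477868, -2.657536  ,  0.76434445]), 'tvec': array([0.41462083, 0.39329947, 0.91405501])}
top {'vertical_fov': 42.703225510586584, 'cx': 284.61356040441456, 'cy': 203.42883613755993, 'D': array([-0.19019338,  0.        ,  0.        ,  0.        ,  0.        ]), 'rvec': array([ 2.20409291, -2.01537341,  0.21341018]), 'tvec': array([-0.0410305 ,  0.58040164,  1.35884676])}
```

View pics/side0.png

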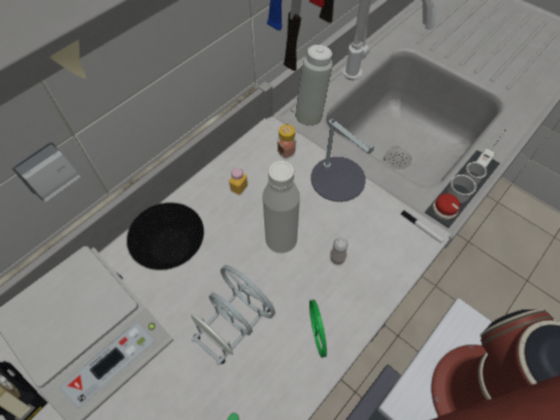

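View pics/top0.png

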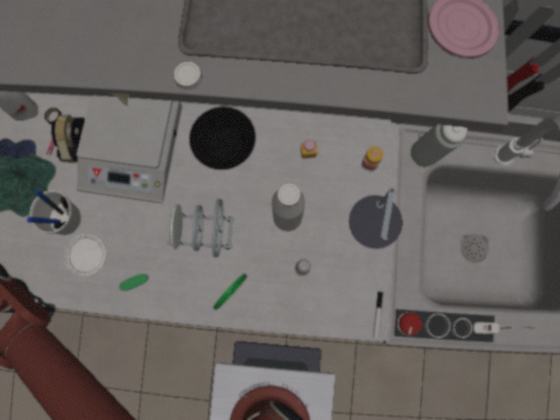

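```bash
cat > h.py <<'E'
import numpy as np,cv2
from station import ctrl
def cam(n):
    p=ctrl.camera_params(n); f=210/np.tan(np.radians(p['vertical_fov'])/2)
    return np.array([[f,0,p['cx']],[0,f,p['cy']],[0,0,1.]]),p['D'],p['rvec'],p['tvec']
def proj(n,P):
    K,D,r,t=cam(n); return cv2.projectPoints(np.asarray(P,float).reshape(-1,1,3),r,t,K,D)[0].reshape(-1,2)
def at_z(n,uv,z):
    K,D,r,t=cam(n); R=cv2.Rodrigues(r)[0]; C=-R.T@t
    u=cv2.undistortPoints(np.asarray(uv,float).reshape(-1,1,2),K,D).reshape(-1,2)
    d=np.c_[u,np.ones(len(u))]@R
    return C+d*((z-C[2])/d[:,2])[:,None]
def crop(n,x0,y0,x1,y1,name,im=None,s=None):
    im=ctrl.get_image(n) if im is None else im
    s=s or min(800/(x1-x0),600/(y1-y0)); s=int(s)
    c=cv2.resize(im[y0:y1,x0:x1],None,fx=s,fy=s,interpolation=cv2.INTER_CUBIC)
    cv2.imwrite(f"pics/{name}.png",c[:,:,::-1]); print(name,"scale",s)
E
python3 - <<'E'
from h import *
im={c:cv2.imread(f"pics/{c}0.png")[:,:,::-1] for c in("side","top")}
crop("side",180,250,290,370,"s_rack",im["side"])
crop("side",300,110,380,210,"s_hook",im["side"])
crop("top",160,190,250,260,"t_rack",im["top"])
crop("top",340,175,420,255,"t_hook",im["top"])
for c in("side","top"):
  for t in("large_trivet","small_trivet","side_plate","drying_rack","hook_stand","hook_seat","hook_tip","tall_bottle","salt"):
    print(c,t,[(np.round(d["centre"],1)[::-1].tolist(),round(d["score"],2)) for d in ctrl.tip_of(t,c)])
E
```

```text
s_rack scale 5
s_hook scale 6
t_rack scale 8
t_hook scale 7
side large_trivet [([248.1, 290.0], 0.76)]
side small_trivet [([317.7, 328.5], 0.92), ([230.7, 313.1], 0.83)]
side side_plate [([208.4, 333.9], 0.85)]
side drying_rack [([233.5, 324.4], 0.79)]
side hook_stand [([340.8, 183.6], 0.64)]
side hook_seat [([351.5, 135.8], 0.67)]
side hook_tip [([374.1, 147.9], 0.58)]
side tall_bottle [([283.5, 240.3], 0.71)]
side salt [([337.5, 257.9], 0.69)]
top large_trivet [([218.0, 232.0], 0.68)]
top small_trivet [([229.0, 292.1], 0.77), ([199.0, 227.7], 0.68)]
top side_plate [([178.1, 224.7], 0.86)]
top drying_rack [([201.6, 228.9], 0.79)]
top hook_stand [([375.8, 228.8], 0.57)]
top hook_seat [([385.7, 218.2], 0.61)]
top hook_tip [([383.1, 239.3], 0.56)]
top tall_bottle [([285.3, 216.2], 0.84)]
top salt [([300.1, 270.4], 0.76)]
```

```bash
python3 - <<'E'
import cv2,numpy as np
a=[cv2.imread(f"pics/{n}.png") for n in("s_rack","t_rack")]
print([x.shape for x in a])
E
```

```text
[(600, 550, 3), (560, 720, 3)]
```

View pics/s_rack.png

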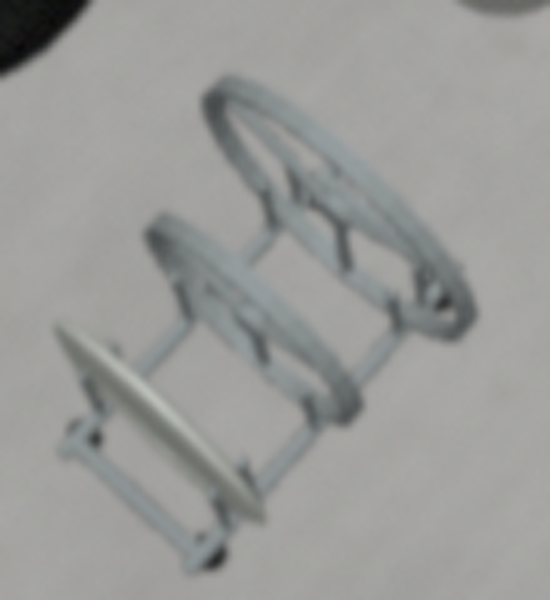

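View pics/t_rack.png

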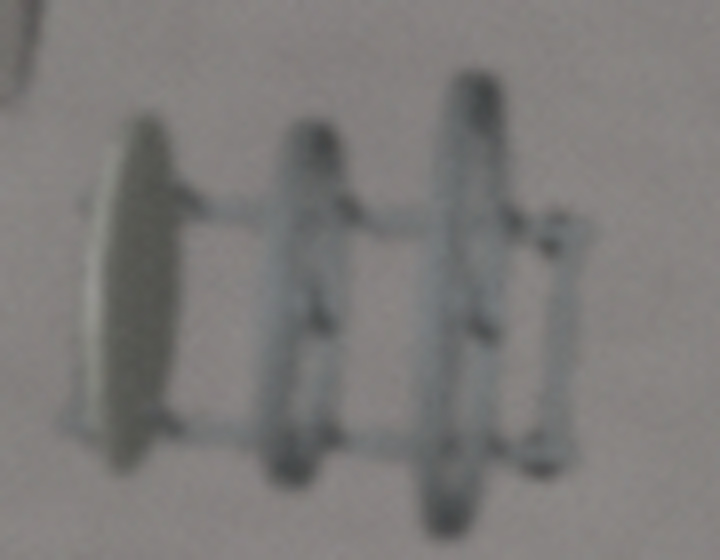

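View pics/s_hook.png

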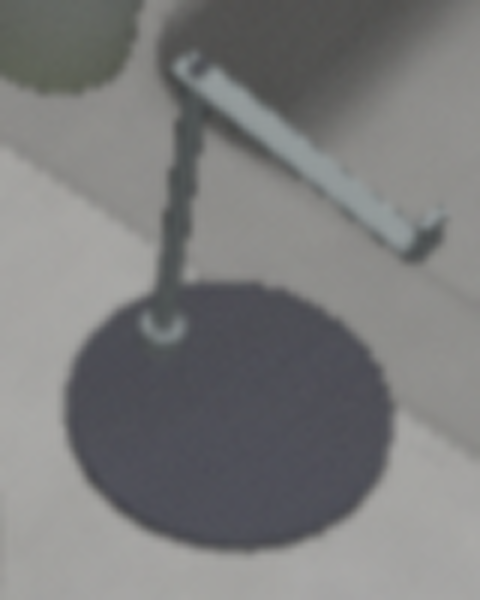

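View pics/t_hook.png

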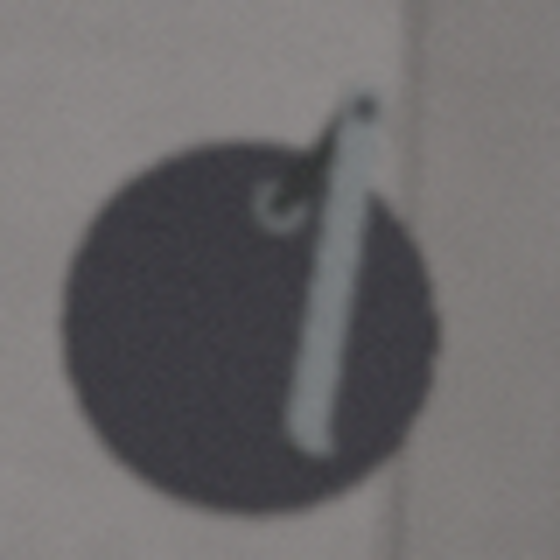

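```bash
python3 - <<'E'
from h import *
from scipy.optimize import minimize,least_squares
# hook : screw head, arm corners, foot ellipse
s=lambda p:np.array(p)/6+[300,110]-.4
t=lambda p:np.array(p)/7+[340,175]-.4
print("screw",at_z("side",[s((198,68))],.192),at_z("top",[t((364,106))],.192))
print("tip (z .21)",at_z("side",[s((433,213))],.21), at_z("top",[t((318,445))],.21))
print("armend z.19",at_z("side",[s((408,240))],.19), at_z("top",[t((308,432))],.19))
for c,nm,box in(("side","hook_seat",None),("top","hook_seat",None)):
    print(c,at_z(c,[[351.5,135.8] if c=="side" else [385.7,218.2]],.19),at_z(c,[[374.1,147.9] if c=="side" else [383.1,239.3]],.21))
# foot
for c,pts in(("side",[(65,410),(392,410),(235,280),(240,550)]),("top",[(62,325),(440,325),(245,142),(255,517)])):
    f=s if c=="side" else t
    w=at_z(c,[f(p) for p in pts],.003); print("foot",c,w.round(4).tolist(),((w[0]+w[1])/2).round(4),((w[2]+w[3])/2).round(4))
# trivets
ims={}
M={}
for c in("side","top"):
    ctrl.get_image(c)
    for th in("large_trivet","small_trivet","side_plate"):
        for d in ctrl.silhouettes(th,c):
            print(c,th,np.round(d["box"],1),round(d["score"],2),d["mask"].sum())
            if d["score"]>.3 and d["box"][0]<260: M[c,th]=d["mask"]
def ring(p,R,z,w=.0045,n=72):
    a=np.linspace(0,2*np.pi,n); x,y,yaw,lean=p
    ax=np.array([np.cos(yaw)*np.cos(lean),np.sin(yaw)*np.cos(lean),np.sin(lean)]); h=np.array([-np.sin(yaw),np.cos(yaw),0]); u=np.cross(ax,h)
    C=np.array([x,y,z])
    return np.concatenate([C+k*ax+R*(np.cos(a)[:,None]*h+np.sin(a)[:,None]*u) for k in(-w,w)])
def hullmask(P,S=4):
    m=np.zeros((420*S,560*S),np.uint8); cv2.fillConvexPoly(m,cv2.convexHull(np.round((P+.5)*S).astype(np.int32)),1); return m
S=4
for th,R,z,d0 in(("large_trivet",.0755,.085,[218,232]),("small_trivet",.06,.067,[199,227.7]),("side_plate",.06,.067,[178,224.7])):
    p0=np.r_[at_z("top",[d0],z)[0][:2],np.pi/2,0]; print(th,"init",p0, "side tip", at_z("side",[{"large_trivet":(248.1,290),"small_trivet":(230.7,313.1),"side_plate":(208.4,333.9)}[th]],z))
    T={}
    for c in("side","top"):
        if (c,th) not in M: continue
        m=cv2.resize(M[c,th].astype(np.uint8),None,fx=S,fy=S,interpolation=cv2.INTER_LINEAR)
        mm=cv2.resize(M[c,th].astype(np.float32),None,fx=S,fy=S,interpolation=cv2.INTER_LINEAR)>.5
        pts=cv2.findNonZero(mm.astype(np.uint8)); h=np.zeros_like(m); cv2.fillConvexPoly(h,cv2.convexHull(pts),1); T[c]=h
    def cost(p,cs=T): 
        e=0
        for c in cs: 
            h=hullmask(proj(c,ring(p,R,z)),S); e+=(h!=T[c]).sum()/T[c].sum()
        return e+ (p[3]/.05)**2*.01
    best=None
    for dy in(-.1,.0,.1):
        q=p0+[0,0,dy,0]
        sim=np.vstack([q]+[q+np.eye(4)[i]*[.006,.006,.06,.03] for i in range(4)])
        for cs in (T,):
            r=minimize(cost,q,args=(cs,),method="Nelder-Mead",options=dict(initial_simplex=sim,xatol=1e-4,fatol=1e-4))
            if best is None or r.fun<best.fun: best=r
    print(th,best.x.round(4),round(best.fun,3), [round(cost(best.x,[c]),3) for c in T])
E
```

```text
screw [[ 0.61354617 -0.24501462  0.192     ]] [[ 0.61136022 -0.24604202  0.192     ]]
tip (z .21) [[ 0.49253778 -0.23187762  0.21      ]] [[ 0.48887357 -0.23279387  0.21      ]]
armend z.19 [[ 0.4991546  -0.23055533  0.19      ]] [[ 0.49619808 -0.23275171  0.19      ]]
side [[ 0.55210267 -0.2392768   0.19      ]] [[ 0.48382376 -0.22870637  0.21      ]]
top [[ 0.54046384 -0.2354648   0.19      ]] [[ 0.48581893 -0.22837457  0.21      ]]
foot side [[0.6251, -0.1918, 0.003], [0.5143, -0.2911, 0.003], [0.6139, -0.303, 0.003], [0.5192, -0.1849, 0.003]] [ 0.5697 -0.2415  0.003 ] [ 0.5665 -0.2439  0.003 ]
foot top [[0.5602, -0.1669, 0.003], [0.5733, -0.3166, 0.003], [0.6401, -0.2349, 0.003], [0.4912, -0.2473, 0.003]] [ 0.5668 -0.2418  0.003 ] [ 0.5656 -0.2411  0.003 ]
side large_trivet [247.6 291.9  54.1  54.4] 0.73 721
side small_trivet [318.5 328.5  15.4  55.7] 0.91 606
side small_trivet [230.6 314.2  46.4  42.1] 0.71 602
side side_plate [212.9 333.   40.   36.6] 0.6 340
top large_trivet [215.4 229.9  10.6  57.8] 0.61 456
top small_trivet [198.8 228.9  13.8  44.4] 0.66 424
top small_trivet [230.1 292.2  33.9  32.9] 0.57 283
top side_plate [177.7 228.6  12.7  41.5] 0.93 407
large_trivet init [0.48637374 0.17458352 1.57079633 0.        ] side tip [[0.499923   0.17360083 0.085     ]]
large_trivet [0.4984 0.1785 1.5927 0.0118] 0.129 [np.float64(0.053), np.float64(0.076)]
small_trivet init [0.49559714 0.22800374 1.57079633 0.        ] side tip [[0.49709077 0.23130376 0.067     ]]
small_trivet [0.5004 0.2326 1.5641 0.1644] 2.267 [np.float64(0.651), np.float64(1.724)]
side_plate init [0.49835117 0.28436281 1.57079633 0.        ] side tip [[0.49993131 0.29347956 0.067     ]]
side_plate [ 0.4963  0.2906  1.5918 -0.04  ] 0.548 [np.float64(0.251), np.float64(0.304)]
```

```bash
python3 - <<'E'
from h import *
from scipy.optimize import minimize
ims={c:ctrl.get_image(c) for c in("side","top")}
def P2(p,R,z,w=.0045,n=72):
    a=np.linspace(0,2*np.pi,n); x,y,yaw,lean=p
    ax=np.array([np.cos(yaw)*np.cos(lean),np.sin(yaw)*np.cos(lean),np.sin(lean)]); h=np.array([-np.sin(yaw),np.cos(yaw),0]); u=np.cross(ax,h)
    return np.array([[x,y,z]+k*ax+r*(np.cos(a)[:,None]*h+np.sin(a)[:,None]*u) for k in(-w,w) for r in(R,R-.005)])
S=6
def target(m):
    mm=(cv2.resize(m.astype(np.float32),None,fx=S,fy=S,interpolation=cv2.INTER_LINEAR)>.5).astype(np.uint8)
    h=np.zeros_like(mm); cv2.fillConvexPoly(h,cv2.convexHull(cv2.findNonZero(mm)),1); return h
res={}
for th,R,z,d0 in(("large_trivet",.0755,.085,{"top":(217,231),"side":(248,291)}),("small_trivet",.06,.067,{"top":(199,228.5),"side":(230.6,314)})):
    T={}
    for c in d0:
        d=[d for d in ctrl.silhouettes(th,c) if np.hypot(*(np.array(d["box"][:2])-d0[c]))<8]
        if d: T[c]=target(d[0]["mask"])
    def cost(p,cs=T):
        e=(p[3]/.05)**2*.01
        for c in cs:
            h=np.zeros_like(T[c]); cv2.fillConvexPoly(h,cv2.convexHull(np.round((proj(c,P2(p,R,z))+.5)*S).astype(np.int32).reshape(-1,2)),1); e+=(h!=T[c]).sum()/T[c].sum()
        return e
    q=np.r_[at_z("side",[d0["side"]],z)[0][:2],1.59,0]
    b=min((minimize(cost,q,method="Nelder-Mead",options=dict(initial_simplex=np.vstack([q]+[q+s*np.eye(4)[i]*[.006,.006,.06,.03] for i in range(4)]),xatol=1e-4,fatol=1e-4)) for s in(1,-1)),key=lambda r:r.fun)
    print(th,b.x.round(4),round(b.fun,3),[round(cost(b.x,[c]),3) for c in T]); res[th]=(b.x,R,z)
for c,(x0,y0,x1,y1) in(("side",(180,250,290,370)),("top",(160,190,250,260))):
    s=6; im=cv2.resize(ims[c][y0:y1,x0:x1],None,fx=s,fy=s,interpolation=cv2.INTER_CUBIC)[:,:,::-1].copy()
    for b,R,z in res.values():
        for k in P2(b,R,z)[[0,2]]:
            cv2.polylines(im,[np.round((proj(c,k)+.5-[x0,y0])*s).astype(np.int32)],True,(0,0,255),1)
    cv2.imwrite(f"pics/ov_{c}.png",im[:600])
# rack bars
t=lambda p:np.array(p)/8+[160,190]-.4
print("rack near bar",at_z("top",[t((555,228)),t((200,208)),t((545,458)),t((170,425))],.02).round(4))
E
```

```text
large_trivet [0.4992 0.1785 1.5996 0.0164] 0.15 [np.float64(0.104), np.float64(0.047)]
small_trivet [0.4962 0.2331 1.5976 0.0102] 0.186 [np.float64(0.088), np.float64(0.099)]
rack near bar [[0.5361 0.1578 0.02  ]
 [0.5319 0.2793 0.02  ]
 [0.458  0.1527 0.02  ]
 [0.4571 0.2804 0.02  ]]
```

View pics/ov_side.png

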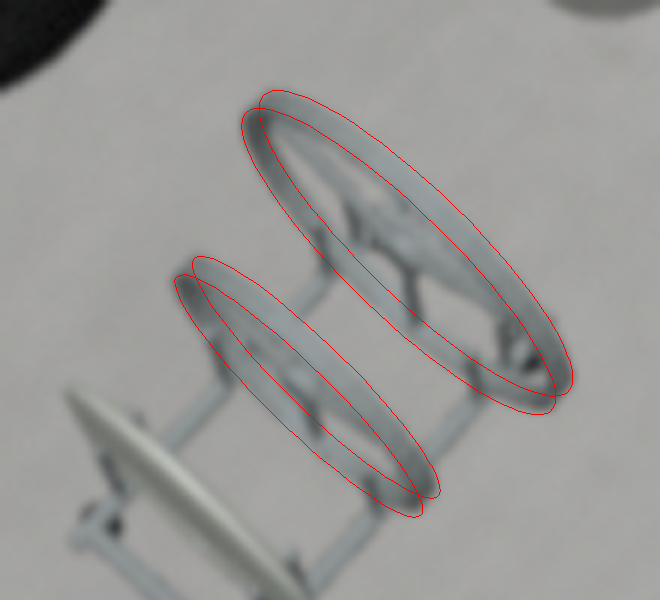

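View pics/ov_top.png

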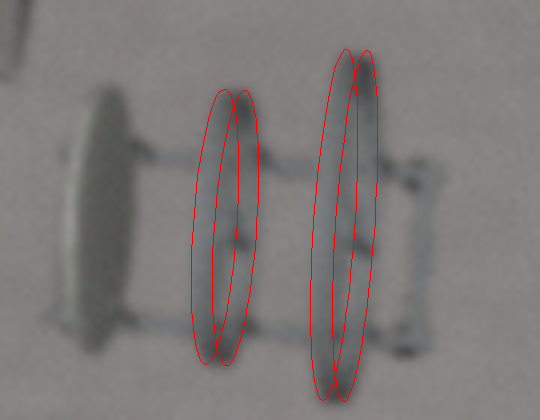

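```bash
cat >> h.py <<'E'
from scipy.spatial.transform import Rotation as Ro
def pose():
    o=ctrl.get_obs(); return np.array(o['tool_pos']),Ro.from_rotvec(o['tool_rot']),o
def goto(p,yaw,flip=None):
    """needed shift in tool axes and turn (deg, tool axes) to pose at p, tool x down, tool y along yaw"""
    P,R,o=pose(); best=None
    for k in(0,np.pi):
        y=np.array([np.cos(yaw+k),np.sin(yaw+k),0]); x=np.array([0,0,-1.]); T=Ro.from_matrix(np.c_[x,y,np.cross(x,y)])
        rv=(R.inv()*T).as_rotvec(degrees=True)
        print("  turn",rv.round(2),"q6~",o['q'][5].round(3))
    print("  pos",P.round(4),"F",o['contact_force'].round(2),"open",round(o['opening'],4),"t",o['t'],"world d",(np.array(p)-P).round(4)," tool d now",R.inv().apply(np.array(p)-P).round(4))
    print("  R cols",R.as_matrix().round(3).tolist(), "q",o['q'].round(2))
E
python3 - <<'E'
from h import *
goto([.4985,.1785,.20],1.598)
print(at_z("top",[(285.3,216.2)],0),at_z("side",[(283.5,240.3)],0),at_z("top",[(289,194)],.29), at_z("side",[(337.5,257.9)],0))
E
```

```text
turn [-27.22  -0.     0.  ] q6~ -0.119
  turn [152.78   0.     0.  ] q6~ -0.119
  pos [0.2706 0.5634 0.2313] F [-0.21 -0.22 -0.59] open 0.0856 t 1.7 world d [ 0.2279 -0.3849 -0.0313]  tool d now [ 0.0313 -0.2482  0.3721]
  R cols [[-0.0, 0.433, 0.901], [-0.0, 0.901, -0.433], [-1.0, -0.0, -0.0]] q [ 1.    0.05  1.61  0.    1.48 -0.12]
[[0.55871097 0.00667535 0.        ]] [[ 5.53186386e-01 -6.96357002e-04  1.11022302e-16]] [[5.56054262e-01 1.96372489e-04 2.90000000e-01]] [[ 0.42231534 -0.0524941   0.        ]]
```

```bash
python3 -m handwheel '[[0.04,[0,0,0],[-6.8,0,0]],[0.04,[0,0,0],[-6.8,0,0]],[0.04,[0,0,0],[-6.8,0,0]],[0.04,[0,0,0],[-6.8,0,0]],[0.04,[0,-0.0326,0.0181],[0,0,0]],[0.04,[0,-0.0326,0.0181],[0,0,0]],[0.04,[0,-0.0326,0.0181],[0,0,0]],[0.04,[0,-0.0326,0.0181],[0,0,0]],[0.04,[0,-0.0326,0.0181],[0,0,0]],[0.04,[0,-0.0326,0.0181],[0,0,0]]]' 40
python3 -m handwheel '[[0.04,[0,-0.0326,0.0181],[0,0,0]],[0.04,[0,-0.0326,0.0181],[0,0,0]],[0.04,[0,-0.0326,0.0181],[0,0,0]],[0.04,[0,-0.0326,0.0181],[0,0,0]],[0.04,[0,-0.0326,0.0181],[0,0,0]],[0.04,[0,-0.0326,0.0181],[0,0,0]],[0.04,[0,0,0],[0,0,0]],[0.04,[0,0,0],[0,0,0]]]'
python3 - <<'E'
from h import *
goto([.4985,.1785,.154],1.598)
crop("side",160,200,320,330,"m1s"); crop("top",140,170,260,270,"m1t")
E
```

```text
t: 2.53
tool_pos: [0.385, 0.3692, 0.2315]
tool_rot: [-0.021, 1.57, 0.022]
contact_force: [1.4, 0.9, -0.3]
opening: 0.0402
t: 3.2
tool_pos: [0.499, 0.1766, 0.2314]
tool_rot: [-0.018, 1.571, 0.018]
contact_force: [0.1, -0.2, -0.0]
opening: 0.04
  turn [-0.23 -0.01 -0.01] q6~ -1.395
  turn [ 1.7977e+02 -2.0000e-02  1.0000e-02] q6~ -1.395
  pos [0.499  0.1766 0.2314] F [ 0.15 -0.15 -0.01] open 0.04 t 3.2 world d [-0.0005  0.0019 -0.0774]  tool d now [ 0.0774  0.0019 -0.0004]
  R cols [[-0.0, -0.023, 1.0], [0.0, 1.0, 0.023], [-1.0, 0.0, -0.0]] q [ 0.2  -0.18  1.83  0.    1.49 -1.39]
m1s scale 4
m1t scale 6
```

View pics/m1s.png

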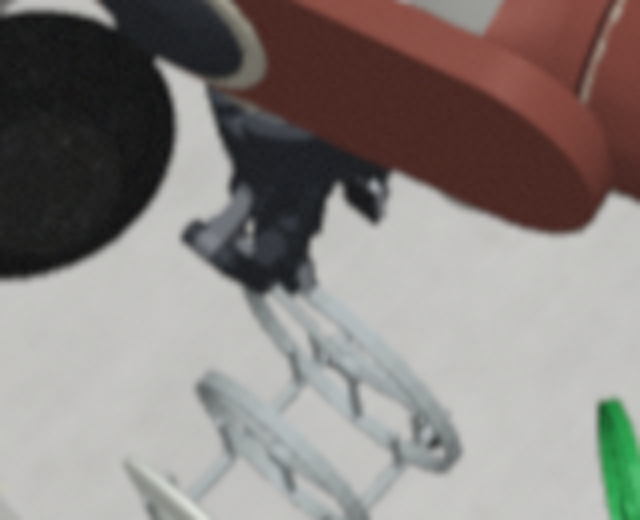

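View pics/m1t.png

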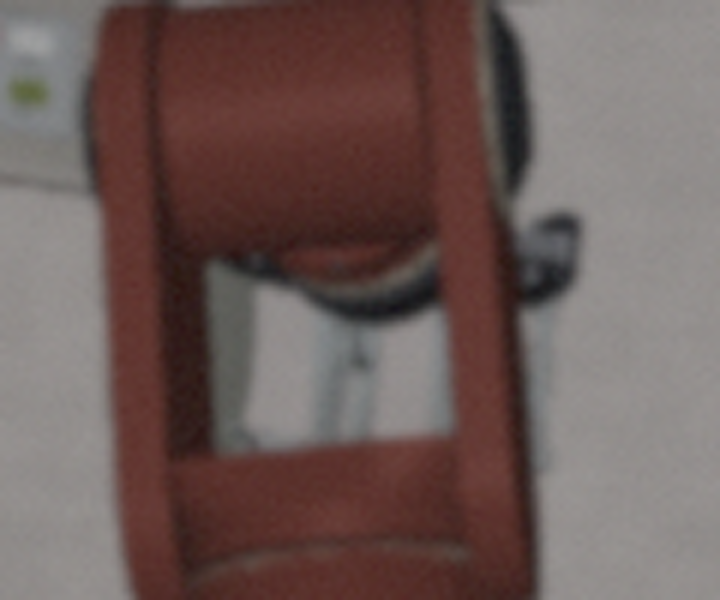

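```bash
python3 -m handwheel '[[0.04,[0.03,0.0019,0],[0,0,0]],[0.04,[0.03,0,0],[0,0,0]],[0.04,[0.0184,0,0],[0,0,0]],[0.04,[0,0,0],[0,0,0]],[0.04,[0,0,0],[0,0,0]],[0,[0,0,0],[0,0,0]],[0,[0,0,0],[0,0,0]],[0,[0,0,0],[0,0,0]],[0,[0,0,0],[0,0,0]],[0,[0,0,0],[0,0,0]]]' 60
python3 -m handwheel '[[0,[0,0,0],[0,0,0]],[0,[0,0,0],[0,0,0]],[0,[0,0,0],[0,0,0]],[0,[0,0,0],[0,0,0]]]' 60
python3 - <<'E'
from h import *
goto([.4985,.1785,.153],1.598)
crop("side",160,200,320,330,"m2s")
E
```

```text
t: 4.13
tool_pos: [0.4996, 0.1804, 0.1554]
tool_rot: [-0.021, 1.567, 0.022]
contact_force: [-0.2, -0.2, 5.2]
opening: 0.006
t: 4.47
tool_pos: [0.4996, 0.1803, 0.1554]
tool_rot: [-0.02, 1.567, 0.022]
contact_force: [-1.4, 0.0, 5.8]
opening: 0.0066
  turn [-0.02  0.22 -0.05] q6~ -1.392
  turn [ 1.7998e+02 -7.0000e-02 -3.4000e-01] q6~ -1.392
  pos [0.4996 0.1803 0.1554] F [-1.43  0.02  5.76] open 0.0066 t 4.4667 world d [-0.0011 -0.0018 -0.0024]  tool d now [ 0.0023 -0.0018 -0.0012]
  R cols [[0.004, -0.027, 1.0], [0.001, 1.0, 0.027], [-1.0, 0.001, 0.004]] q [ 0.21 -0.12  1.91  0.    1.35 -1.39]
m2s scale 4
```

View pics/m2s.png

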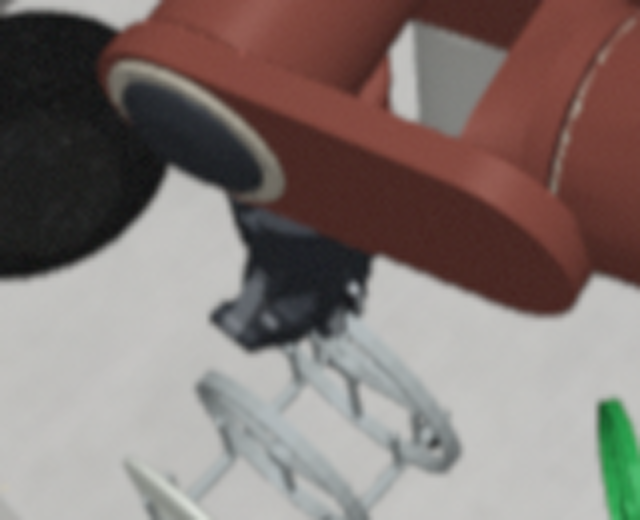

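```bash
python3 -m handwheel '[[0.03,[0,0,0],[0,0,0]],[0.03,[0,0,0],[0,0,0]],[0.03,[0,0,0],[0,0,0]],[0.03,[0.0025,-0.0005,0],[0,0,0]],[0.03,[0.0025,-0.0005,0],[0,0,0]],[0.03,[0,0,0],[0,0,0]]]' 60
python3 -m handwheel '[[0.02,[0,0,0],[0,0,0]],[0.012,[0,0,0],[0,0,0]],[0,[0,0,0],[0,0,0]],[0,[0,0,0],[0,0,0]],[0,[0,0,0],[0,0,0]],[0,[0,0,0],[0,0,0]],[0,[0,0,0],[0,0,0]]]' 60
```

```text
t: 5.02
tool_pos: [0.4976, 0.1788, 0.1467]
tool_rot: [-0.021, 1.573, 0.021]
contact_force: [0.2, -0.2, -0.2]
opening: 0.03
t: 5.6
tool_pos: [0.4982, 0.1791, 0.1479]
tool_rot: [-0.021, 1.571, 0.021]
contact_force: [-0.7, 0.5, -0.9]
opening: 0.0073
```

```bash
python3 -m handwheel '[[0,[0,0,0],[0,0,0]],[0,[-0.005,0,0],[0,0,0]],[0,[-0.01,0,0],[0,0,0]],[0,[-0.01,0,0],[0,0,0]],[0,[0,0,0],[0,0,0]],[0,[0,0,0],[0,0,0]]]' 60
python3 - <<'E'
from h import *
goto([.4985,.1785,.153],1.598)
crop("side",160,200,320,330,"m3s")
E
```

```text
t: 6.1
tool_pos: [0.4991, 0.1792, 0.1745]
tool_rot: [-0.021, 1.568, 0.022]
contact_force: [-0.4, -0.0, -2.0]
opening: 0.0067
  turn [-0.02  0.16 -0.03] q6~ -1.393
  turn [ 1.7998e+02 -4.0000e-02 -2.5000e-01] q6~ -1.393
  pos [0.4991 0.1792 0.1745] F [-0.44 -0.02 -1.98] open 0.0067 t 6.1 world d [-0.0006 -0.0007 -0.0215]  tool d now [ 0.0215 -0.0007 -0.0007]
  R cols [[0.003, -0.027, 1.0], [0.001, 1.0, 0.027], [-1.0, 0.0, 0.003]] q [ 0.2  -0.14  1.89 -0.    1.38 -1.39]
m3s scale 4
```

View pics/m3s.png

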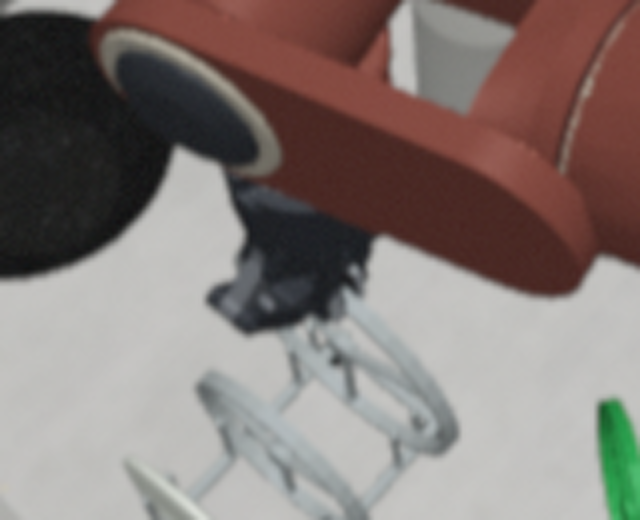

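```bash
cat >> h.py <<'E'
def ringpts(p,R,z,w=.0045,n=72):
    a=np.linspace(0,2*np.pi,n); x,y,yaw,lean=p
    ax=np.array([np.cos(yaw)*np.cos(lean),np.sin(yaw)*np.cos(lean),np.sin(lean)]); h=np.array([-np.sin(yaw),np.cos(yaw),0]); u=np.cross(ax,h)
    return np.array([[x,y,z]+k*ax+r*(np.cos(a)[:,None]*h+np.sin(a)[:,None]*u) for k in(-w,w) for r in(R,R-.005)])
def overlay(c,rings,box,name,im=None,s=4):
    im=ctrl.get_image(c) if im is None else im
    x0,y0,x1,y1=box; im=cv2.resize(im[y0:y1,x0:x1],None,fx=s,fy=s,interpolation=cv2.INTER_CUBIC)[:,:,::-1].copy()
    for i,(p,R,z) in enumerate(rings):
        for k in ringpts(p,R,z)[[0,2]]:
            cv2.polylines(im,[np.round((proj(c,k)+.5-[x0,y0])*s).astype(np.int32)],True,[(0,0,255),(0,200,0),(255,0,0)][i],1)
    cv2.imwrite(f"pics/{name}.png",im)
E
python3 -m handwheel '[[0,[0,0,0],[0,0,0]],[0,[-0.005,0,0],[0,0,0]],[0,[-0.01,0,0],[0,0,0]],[0,[-0.005,0,0],[0,0,0]],[0,[0,0,0],[0,0,0]],[0,[0,0,0],[0,0,0]]]' 45
python3 - <<'E'
from h import *
P,R,o=pose(); print(P,o['opening'],o['contact_force'])
zc=P[2]+.0125-.0755   # if not slipped
print(zc)
overlay("side",[((P[0],P[1],1.598,0),.0755,zc)],(190,210,330,330),"m4s",s=5)
E
```

```text
t: 6.65
tool_pos: [0.4988, 0.1792, 0.194]
tool_rot: [-0.021, 1.569, 0.021]
contact_force: [0.3, -0.4, -2.2]
opening: 0.0067
[0.49876847 0.17916559 0.19395798] 0.006659583657971247 [ 0.30095647 -0.41381223 -2.20803729]
0.13095797590035768
```

View pics/m4s.png

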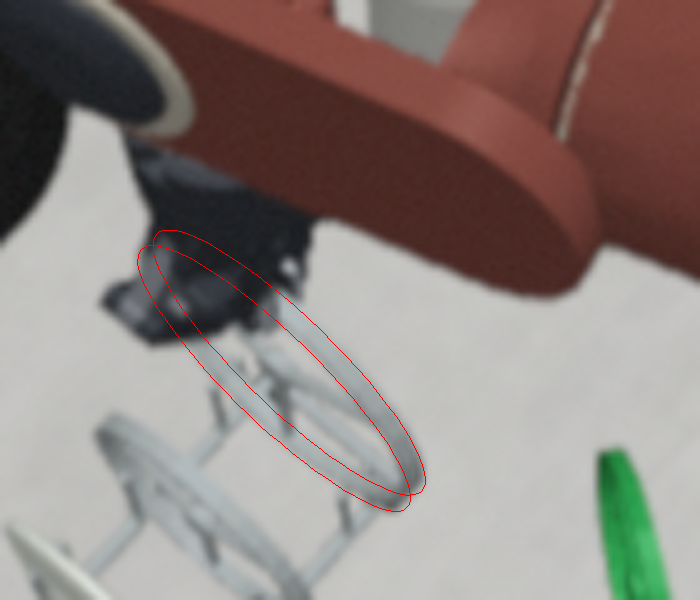

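```bash
python3 -m handwheel '[[0,[-0.015,0,0],[0,0,0]],[0,[-0.03,0,0],[0,0,0]],[0,[-0.033,0,0],[0,0,0]],[0,[-0.033,0,0],[0,0,0]],[0,[-0.033,0,0],[0,0,0]],[0,[-0.033,0,0],[0,0,0]],[0,[-0.033,0,0],[0,0,0]],[0,[-0.033,0,0],[0,0,0]],[0,[-0.028,0,0],[0,0,0]],[0,[-0.015,0,0],[0,0,0]]]' 45
python3 -m handwheel '[[0,[0,0,0],[0,0,0]],[0,[0,0,0],[0,0,0]]]'
python3 - <<'E'
from h import *
goto([.4431,-.2277,.48],-.108)
E
```

```text
t: 7.53
tool_pos: [0.4985, 0.1791, 0.4833]
tool_rot: [-0.02, 1.565, 0.022]
contact_force: [-0.1, 1.3, -2.9]
opening: 0.0069
t: 7.7
tool_pos: [0.4984, 0.1791, 0.4791]
tool_rot: [-0.021, 1.57, 0.021]
contact_force: [0.1, 0.7, -2.0]
opening: 0.0069
  turn [ 9.773e+01  3.000e-02 -5.000e-02] q6~ -1.393
  turn [-8.227e+01  5.000e-02  3.000e-02] q6~ -1.393
  pos [0.4984 0.1791 0.4791] F [ 0.07  0.7  -2.02] open 0.0069 t 7.7 world d [-0.0553 -0.4068  0.0009]  tool d now [-0.0011 -0.4052 -0.0662]
  R cols [[0.001, -0.027, 1.0], [0.0, 1.0, 0.027], [-1.0, 0.0, 0.001]] q [ 0.2  -0.2   1.45  0.    1.89 -1.39]
```

```bash
python3 -m handwheel '[[0,[0,-0.015,-0.0025],[0,0,0]],[0,[0,-0.03,-0.005],[0,0,0]],[0,[0,-0.034,-0.0056],[0,0,0]],[0,[0,-0.034,-0.0056],[0,0,0]],[0,[0,-0.034,-0.0056],[0,0,0]],[0,[0,-0.034,-0.0056],[0,0,0]],[0,[0,-0.034,-0.0056],[0,0,0]],[0,[0,-0.034,-0.0056],[0,0,0]],[0,[0,-0.034,-0.0056],[0,0,0]],[0,[0,-0.034,-0.0056],[0,0,0]]]'
python3 -m handwheel '[[0,[0,-0.034,-0.0056],[0,0,0]],[0,[0,-0.034,-0.0056],[0,0,0]],[0,[0,-0.02,-0.0028],[0,0,0]],[0,[0,0,0],[4,0,0]],[0,[0,0,0],[6.7,0,0]],[0,[0,0,0],[6.7,0,0]],[0,[0,0,0],[6.7,0,0]],[0,[0,0,0],[6.7,0,0]],[0,[0,0,0],[6.7,0,0]],[0,[0,0,0],[6.7,0,0]]]'
python3 -m handwheel '[[0,[0,0,0],[6.7,0,0]],[0,[0,0,0],[6.7,0,0]],[0,[0,0,0],[6.7,0,0]],[0,[0,0,0],[6.7,0,0]],[0,[0,0,0],[6.7,0,0]],[0,[0,0,0],[6.7,0,0]],[0,[0,0,0],[6.7,0,0]],[0,[0,0,0],[6.7,0,0]],[0,[0,0,0],[0,0,0]],[0,[0,0,0],[0,0,0]]]'
python3 - <<'E'
from h import *
goto([.4431,-.2277,.225],-.108)
P,R,o=pose()
overlay("side",[((P[0],P[1],-.108,0),.0755,P[2]+.0125-.0755)],(290,20,450,140),"m5s",s=5)
E
```

```text
t: 8.53
tool_pos: [0.4536, -0.1406, 0.4757]
tool_rot: [-0.02, 1.575, 0.023]
contact_force: [1.0, 0.4, -2.2]
opening: 0.0069
t: 9.37
tool_pos: [0.4425, -0.2274, 0.4755]
tool_rot: [0.588, 1.495, -0.586]
contact_force: [0.2, 0.4, -1.8]
opening: 0.0067
t: 10.2
tool_pos: [0.4426, -0.2274, 0.4764]
tool_rot: [1.287, 1.161, -1.289]
contact_force: [0.9, -1.0, -1.6]
opening: 0.0069
  turn [ 0.1  -0.11  0.19] q6~ -0.518
  turn [-1.799e+02 -3.000e-01 -1.700e-01] q6~ -0.518
  pos [ 0.4426 -0.2274  0.4764] F [ 0.93 -1.   -1.64] open 0.0069 t 10.2 world d [ 0.0005 -0.0003 -0.2514]  tool d now [0.2514 0.0013 0.0007]
  R cols [[-0.003, 0.994, -0.106], [0.002, -0.106, -0.994], [-1.0, -0.003, -0.002]] q [-0.62 -0.27  1.51  0.    1.9  -0.52]
```

View pics/m5s.png

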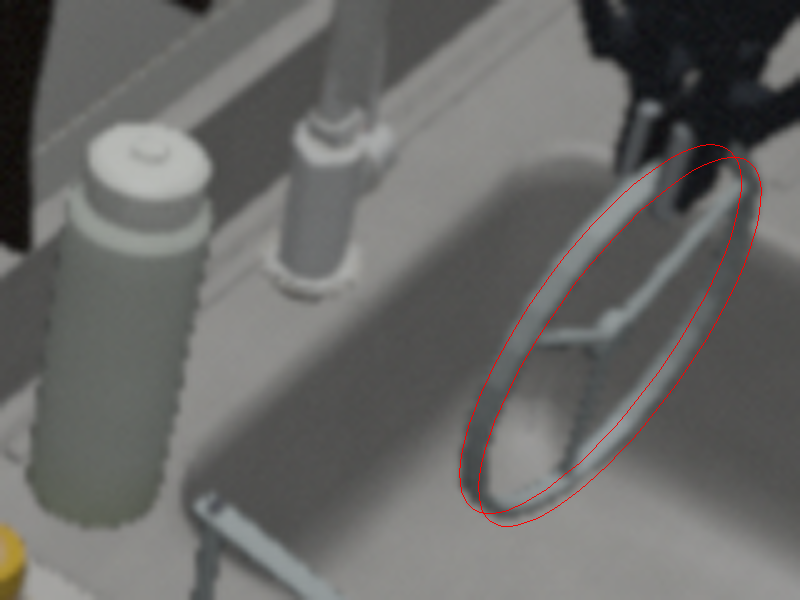

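```bash
python3 -m handwheel '[[0,[0.015,0,0],[0,0,0]],[0,[0.03,0,0],[0,0,0]],[0,[0.034,0,0],[0,0,0]],[0,[0.034,0,0],[0,0,0]],[0,[0.034,0,0],[0,0,0]],[0,[0.034,0,0],[0,0,0]],[0,[0.034,0,0],[0,0,0]],[0,[0.026,0.001,0.0007],[0,0,0]],[0,[0.013,0,0],[0,0,0]],[0,[0,0,0],[0,0,0]]]'
python3 -m handwheel '[[0,[0,0,0],[0,0,0]],[0,[0,0,0],[0,0,0]]]'
python3 - <<'E'
from h import *
goto([.5475+.028*.9942,-.239-.028*.1076,.222],-.108)
P,R,o=pose()
im=ctrl.get_image("side")
overlay("side",[((P[0],P[1],-.108,0),.0755,P[2]+.0125-.0755)],(290,90,450,210),"m6s",s=5,im=im)
overlay("top",[],(340,170,440,270),"m6t",s=6)
E
```

```text
t: 11.08
tool_pos: [0.4418, -0.2269, 0.2202]
tool_rot: [1.288, 1.165, -1.291]
contact_force: [-0.1, 0.2, -2.6]
opening: 0.007
t: 11.25
tool_pos: [0.4448, -0.2291, 0.2273]
tool_rot: [1.289, 1.152, -1.287]
contact_force: [1.3, -0.4, -2.3]
opening: 0.0068
  turn [-0.04  0.1  -0.19] q6~ -0.516
  turn [ 1.7996e+02 -2.9000e-01 -1.6000e-01] q6~ -0.516
  pos [ 0.4448 -0.2291  0.2273] F [ 1.27 -0.39 -2.27] open 0.0068 t 11.25 world d [ 0.1305 -0.0129 -0.0053]  tool d now [ 0.0058  0.1312 -0.0013]
  R cols [[0.003, 0.994, -0.108], [-0.002, -0.108, -0.994], [-1.0, 0.003, 0.002]] q [-0.62 -0.25  1.9   0.    1.49 -0.52]
```

View pics/m6s.png

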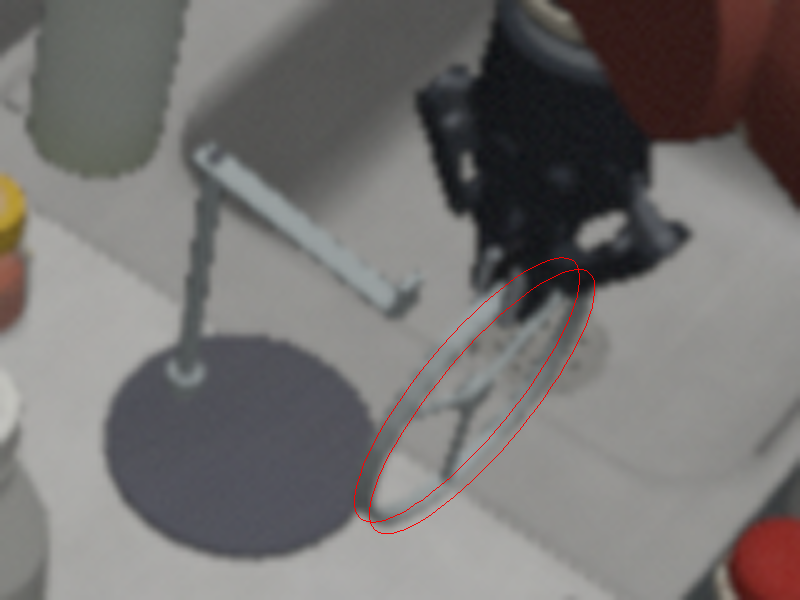

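View pics/m6t.png

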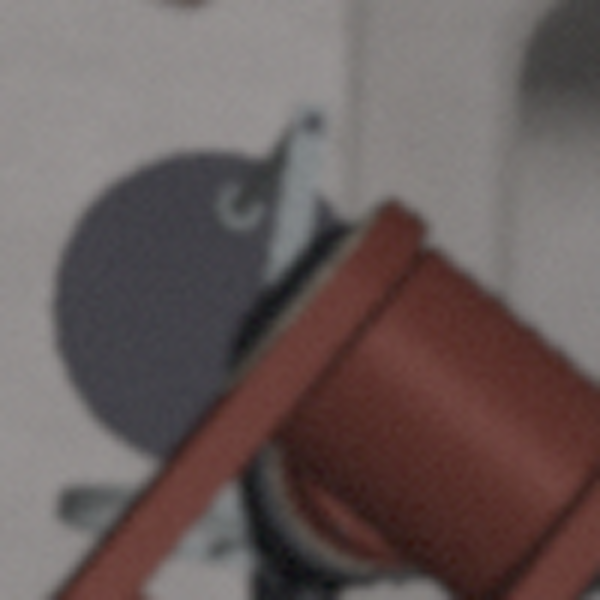

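```bash
python3 -m handwheel '[[0,[0,0,0],[0,0,0]],[0,[0,0,0],[0,0,0]],[0,[0,0,0],[0,0,0]]]'
python3 - <<'E'
from h import *
goto([.5475+.028*.9942,-.239-.028*.1076,.222],-.108)
E
```

```text
t: 11.6
tool_pos: [0.4441, -0.2286, 0.2258]
tool_rot: [1.289, 1.154, -1.289]
contact_force: [-0.6, -1.1, -2.9]
opening: 0.0073
  turn [-0.06  0.04 -0.07] q6~ -0.515
  turn [ 1.7994e+02 -1.1000e-01 -6.0000e-02] q6~ -0.515
  pos [ 0.4441 -0.2286  0.2258] F [-0.59 -1.12 -2.9 ] open 0.0073 t 11.6 world d [ 0.1312 -0.0134 -0.0038]  tool d now [ 0.0039  0.1319 -0.0009]
  R cols [[0.001, 0.994, -0.109], [-0.001, -0.109, -0.994], [-1.0, 0.001, 0.001]] q [-0.62 -0.25  1.91 -0.    1.49 -0.52]
```

```bash
python3 -m handwheel '[[0,[0.001,0.008,0],[0,0,0]],[0,[0.001,0.016,-0.0005],[0,0,0]],[0,[0,0.018,-0.0005],[0,0,0]],[0,[0,0.018,0],[0,0,0]],[0,[0,0.018,0],[0,0,0]],[0,[0,0.018,0],[0,0,0]],[0,[0,0.018,0],[0,0,0]],[0,[0,0.012,0],[0,0,0]],[0,[0,0.006,0],[0,0,0]],[0,[0,0,0],[0,0,0]]]'
python3 -m handwheel '[[0,[0,0,0],[0,0,0]],[0,[0,0,0],[0,0,0]],[0,[0,0,0],[0,0,0]]]'
python3 - <<'E'
from h import *
goto([.5475+.028*.9942,-.239-.028*.1076,.192],-.108)
P,R,o=pose()
im=ctrl.get_image("side")
overlay("side",[((P[0],P[1],-.108,0),.0755,P[2]+.0125-.0755)],(270,70,430,190),"m7s",s=5,im=im)
E
```

```text
t: 12.43
tool_pos: [0.5762, -0.2417, 0.2224]
tool_rot: [1.289, 1.156, -1.289]
contact_force: [-0.9, 0.2, -3.0]
opening: 0.0069
t: 12.68
tool_pos: [0.5746, -0.2417, 0.2229]
tool_rot: [1.289, 1.156, -1.29]
contact_force: [0.2, -0.1, -2.2]
opening: 0.0074
  turn [-0.08 -0.    0.01] q6~ -0.408
  turn [1.7992e+02 2.0000e-02 0.0000e+00] q6~ -0.408
  pos [ 0.5746 -0.2417  0.2229] F [ 0.18 -0.08 -2.2 ] open 0.0074 t 12.6833 world d [ 0.0008 -0.0003 -0.0309]  tool d now [0.0309 0.0008 0.0002]
  R cols [[-0.0, 0.994, -0.109], [0.0, -0.109, -0.994], [-1.0, -0.0, -0.0]] q [-0.52  0.05  1.63 -0.    1.46 -0.41]
```

View pics/m7s.png

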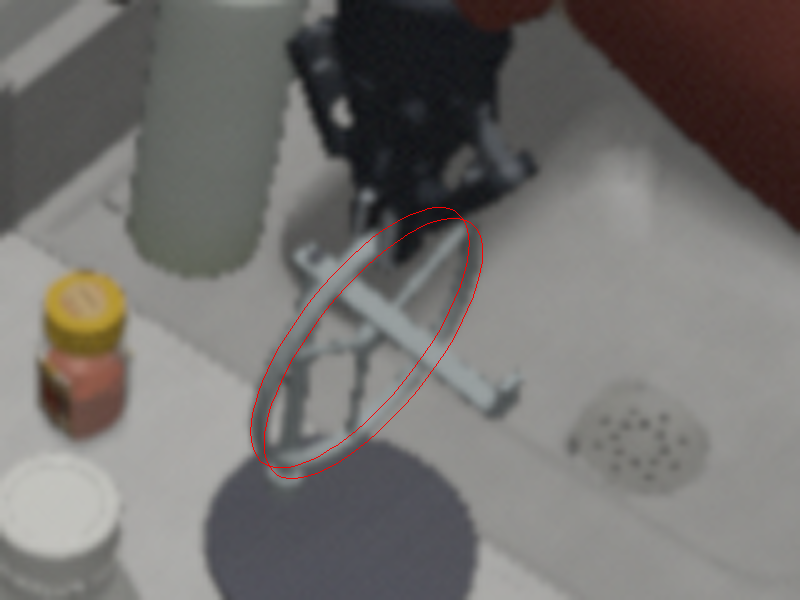

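```bash
python3 -m handwheel '[[0,[0.005,0,0],[0,0,0]],[0,[0.008,0,0],[0,0,0]],[0,[0.008,0,0],[0,0,0]],[0,[0.006,0,0],[0,0,0]],[0,[0.003,0,0],[0,0,0]],[0,[0,0,0],[0,0,0]],[0,[0,0,0],[0,0,0]],[0,[0,0,0],[0,0,0]],[0,[0,0,0],[0,0,0]]]'
python3 - <<'E'
from h import *
goto([.5475+.028*.9942,-.239-.028*.1076,.191],-.108)
P,R,o=pose()
im=ctrl.get_image("side")
overlay("side",[((P[0],P[1],-.108,0),.0755,P[2]+.0125-.0755)],(270,70,430,190),"m8s",s=5,im=im)
E
```

```text
t: 13.48
tool_pos: [0.5754, -0.2419, 0.1933]
tool_rot: [1.289, 1.155, -1.289]
contact_force: [0.2, 0.4, -1.9]
opening: 0.0069
  turn [-0.06  0.02 -0.04] q6~ -0.408
  turn [ 1.7994e+02 -6.0000e-02 -3.0000e-02] q6~ -0.408
  pos [ 0.5754 -0.2419  0.1933] F [ 0.23  0.43 -1.91] open 0.0069 t 13.4833 world d [-0.     -0.0001 -0.0023]  tool d now [ 0.0023 -0.      0.0001]
  R cols [[0.001, 0.994, -0.109], [-0.0, -0.109, -0.994], [-1.0, 0.001, 0.0]] q [-0.52  0.08  1.65 -0.    1.41 -0.41]
```

View pics/m8s.png

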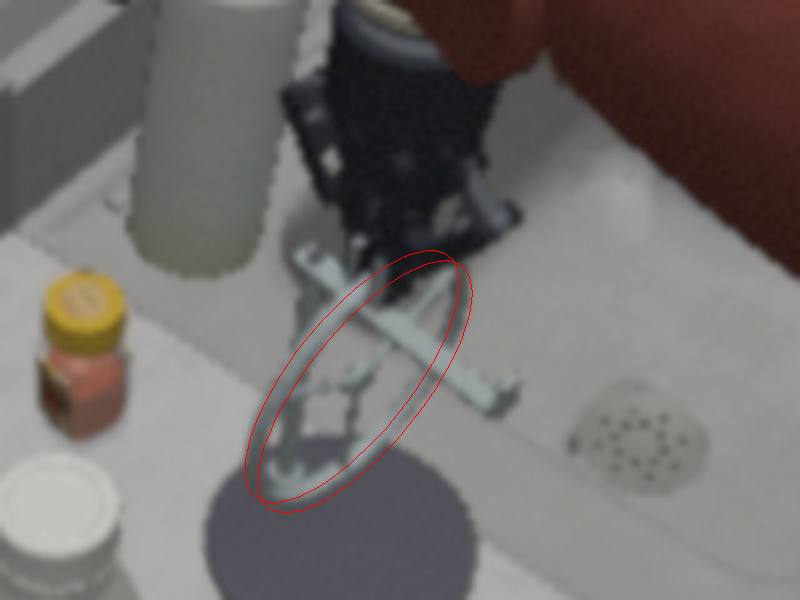

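```bash
python3 -m handwheel '[[0,[0.0015,0,0],[0,0,0]],[0,[0.0005,0,0],[0,0,0]],[0,[0,0,0],[0,0,0]]]'
python3 -m handwheel '[[0,[0.0015,0,0],[0,0,0]],[0,[0.0005,0,0],[0,0,0]],[0,[0,0,0],[0,0,0]]]'
```

```text
t: 13.78
tool_pos: [0.575, -0.2417, 0.1907]
tool_rot: [1.289, 1.156, -1.289]
contact_force: [-1.0, 0.1, -1.9]
opening: 0.0069
t: 14.03
tool_pos: [0.5752, -0.2418, 0.1904]
tool_rot: [1.289, 1.155, -1.289]
contact_force: [-3.8, 1.9, 5.1]
opening: 0.0072
```

```bash
python3 -m handwheel '[[0,[-0.0015,0,0],[0,0,0]],[0,[0,0,0],[0,0,0]],[0.009,[0,0,0],[0,0,0]],[0.011,[0,0,0],[0,0,0]],[0.013,[0,0,0],[0,0,0]],[0.018,[0,0,0],[0,0,0]],[0.026,[0,0,0],[0,0,0]],[0.03,[0,0,0],[0,0,0]],[0.03,[0,0,0],[0,0,0]],[0.03,[0,0,0],[0,0,0]]]' 20
python3 - <<'E'
from h import *
P,R,o=pose();print(o['contact_force'],o['opening'],P)
overlay("side",[((.5752,-.2418,-.108,0),.0755,.1195)],(270,70,430,190),"m9s",s=5)
E
```

```text
t: 14.87
tool_pos: [0.5751, -0.2418, 0.1904]
tool_rot: [1.289, 1.156, -1.289]
contact_force: [-0.2, -0.4, -0.2]
opening: 0.0301
[-0.16309014 -0.36793546 -0.22086098] 0.030079020358829072 [ 0.57509217 -0.24177087  0.19036789]
```

View pics/m9s.png

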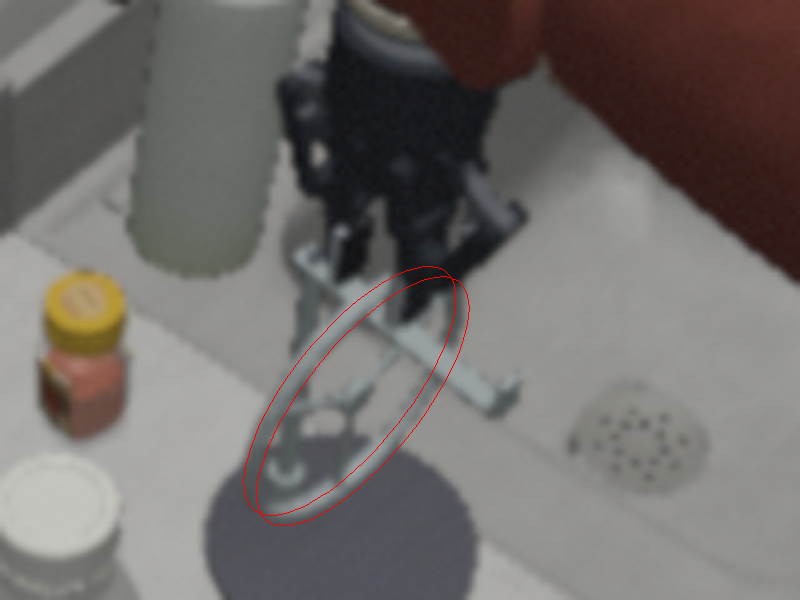

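```bash
python3 -m handwheel '[[0.03,[-0.005,0,0],[0,0,0]],[0.03,[-0.01,0,0],[0,0,0]],[0.03,[-0.015,0,0],[0,0,0]],[0.03,[-0.03,0,0],[0,0,0]],[0.03,[-0.03,-0.01,0],[0,0,0]],[0.03,[-0.03,-0.03,0],[0,0,0]],[0.03,[-0.03,-0.035,0],[0,0,0]],[0.03,[0,-0.03,0],[0,0,0]],[0.03,[0,-0.02,0],[0,0,0]],[0.03,[0,0,0],[0,0,0]]]'
python3 - <<'E'
from h import *
goto([.4965,.233,.34],1.598)
overlay("side",[((.5765,-.2418,-.108,0),.0755,.1195)],(270,70,430,190),"m10s",s=5)
E
```

```text
t: 15.75
tool_pos: [0.4529, -0.2286, 0.3409]
tool_rot: [1.29, 1.149, -1.289]
contact_force: [0.5, -0.4, 0.1]
opening: 0.0303
  turn [-9.789e+01  3.400e-01 -4.000e-02] q6~ -0.503
  turn [ 8.21e+01 -4.00e-02 -3.30e-01] q6~ -0.503
  pos [ 0.4529 -0.2286  0.3409] F [ 0.49 -0.39  0.1 ] open 0.0303 t 15.75 world d [ 0.0436  0.4616 -0.0009]  tool d now [-0.0006 -0.0076 -0.4636]
  R cols [[0.004, 0.994, -0.11], [-0.004, -0.11, -0.994], [-1.0, 0.004, 0.003]] q [-0.61 -0.28  1.74 -0.    1.68 -0.5 ]
```

View pics/m10s.png

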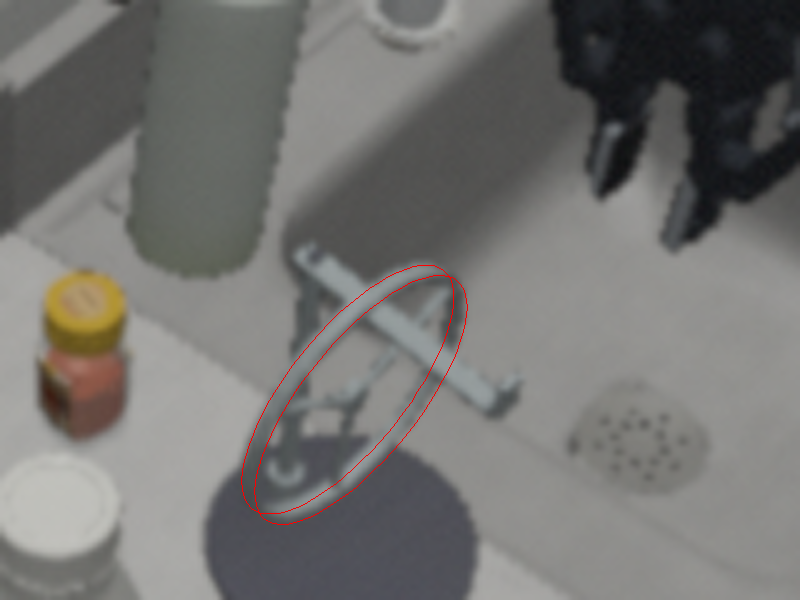

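```bash
python3 -m handwheel '[[0.04,[0,0,-0.02],[0,0,0]],[0.04,[0,-0.0006,-0.037],[0,0,0]],[0.04,[0,-0.0006,-0.037],[0,0,0]],[0.04,[0,-0.0006,-0.037],[0,0,0]],[0.04,[0,-0.0006,-0.037],[0,0,0]],[0.04,[0,-0.0006,-0.037],[0,0,0]],[0.04,[0,-0.0006,-0.037],[0,0,0]],[0.04,[0,-0.0006,-0.037],[0,0,0]],[0.04,[0,-0.0006,-0.037],[0,0,0]],[0.04,[0,-0.0006,-0.037],[0,0,0]]]'
python3 -m handwheel '[[0.04,[0,-0.0006,-0.037],[0,0,0]],[0.04,[0,-0.0006,-0.037],[0,0,0]],[0.04,[0,-0.001,-0.03],[0,0,0]],[0.04,[0,0,-0.007],[-7,0,0]],[0.04,[0,0,0],[-7,0,0]],[0.04,[0,0,0],[-7,0,0]],[0.04,[0,0,0],[-7,0,0]],[0.04,[0,0,0],[-7,0,0]],[0.04,[0,0,0],[-7,0,0]],[0.04,[0,0,0],[-7,0,0]]]'
python3 -m handwheel '[[0.04,[0,0,0],[-7,0,0]],[0.04,[0,0,0],[-7,0,0]],[0.04,[0,0,0],[-7,0,0]],[0.04,[0,0,0],[-7,0,0]],[0.04,[0,0,0],[-7,0,0]],[0.04,[0,0,0],[-7,0,0]],[0.04,[0,0,0],[-6.9,0,0]],[0.04,[0,0,0],[0,0,0]],[0.04,[0,0,0],[0,0,0]]]'
python3 - <<'E'
from h import *
goto([.4965,.233,.1145],1.598)
overlay("side",[((.4965,.233,1.598,0),.06,.067)],(170,230,310,350),"n1s",s=5)
E
```

```text
t: 16.63
tool_pos: [0.4883, 0.1253, 0.3379]
tool_rot: [1.29, 1.155, -1.288]
contact_force: [0.4, -1.2, -0.2]
opening: 0.0397
t: 17.47
tool_pos: [0.4983, 0.2342, 0.3375]
tool_rot: [0.64, 1.474, -0.639]
contact_force: [-0.3, -0.4, 0.1]
opening: 0.0399
t: 18.22
tool_pos: [0.4982, 0.234, 0.3373]
tool_rot: [-0.02, 1.57, 0.021]
contact_force: [-0.3, -1.4, 0.2]
opening: 0.0402
  turn [-0.07  0.01 -0.01] q6~ -1.293
  turn [ 1.7993e+02 -2.0000e-02 -2.0000e-02] q6~ -1.293
  pos [0.4982 0.234  0.3373] F [-0.31 -1.36  0.15] open 0.0402 t 18.2167 world d [-0.0017 -0.001  -0.2228]  tool d now [ 0.2228 -0.001  -0.0017]
  R cols [[0.0, -0.026, 1.0], [0.0, 1.0, 0.026], [-1.0, 0.0, 0.0]] q [ 0.3  -0.17  1.65  0.    1.66 -1.29]
```

View pics/n1s.png

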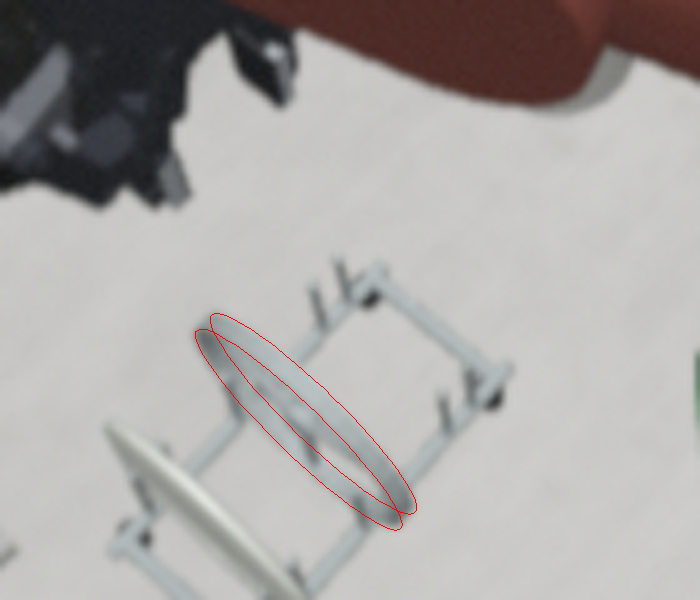

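```bash
python3 -m handwheel '[[0.04,[0.02,-0.001,-0.0017],[0,0,0]],[0.04,[0.035,0,0],[0,0,0]],[0.04,[0.035,0,0],[0,0,0]],[0.04,[0.035,0,0],[0,0,0]],[0.04,[0.03,0,0],[0,0,0]],[0.04,[0.025,0,0],[0,0,0]],[0.03,[0.02,0,0],[0,0,0]],[0.03,[0.01,0,0],[0,0,0]],[0.03,[0,0,0],[0,0,0]],[0.03,[0,0,0],[0,0,0]]]'
python3 - <<'E'
from h import *
goto([.4965,.233,.1145],1.598)
E
```

```text
t: 19.1
tool_pos: [0.4964, 0.2326, 0.1274]
tool_rot: [-0.022, 1.571, 0.022]
contact_force: [-0.8, -0.2, 0.0]
opening: 0.0302
  turn [ 0.04  0.   -0.  ] q6~ -1.296
  turn [-1.7996e+02  1.0000e-02  0.0000e+00] q6~ -1.296
  pos [0.4964 0.2326 0.1274] F [-0.76 -0.23  0.04] open 0.0302 t 19.1 world d [ 0.0001  0.0004 -0.0129]  tool d now [0.0129 0.0004 0.0002]
  R cols [[0.0, -0.028, 1.0], [0.0, 1.0, 0.028], [-1.0, 0.0, 0.0]] q [ 0.3  -0.04  1.89  0.    1.3  -1.3 ]
```

```bash
python3 -m handwheel '[[0.03,[0.008,0,0],[0,0,0]],[0.03,[0.005,0,0],[0,0,0]],[0.03,[0,0,0],[0,0,0]],[0.03,[0,0,0],[0,0,0]],[0.02,[0,0,0],[0,0,0]],[0.012,[0,0,0],[0,0,0]],[0,[0,0,0],[0,0,0]],[0,[0,0,0],[0,0,0]],[0,[0,0,0],[0,0,0]],[0,[0,0,0],[0,0,0]]]' 50
python3 -m handwheel '[[0,[0,0,0],[0,0,0]],[0,[0,0,0],[0,0,0]],[0,[-0.006,0,0],[0,0,0]],[0,[-0.01,0,0],[0,0,0]],[0,[-0.01,0,0],[0,0,0]],[0,[-0.006,0,0],[0,0,0]],[0,[0,0,0],[0,0,0]],[0,[0,0,0],[0,0,0]],[0,[0,0,0],[0,0,0]]]' 50
python3 - <<'E'
from h import *
P,R,o=pose(); print(P,o['contact_force'])
overlay("side",[((P[0],P[1],1.598,0),.06,P[2]+.0125-.06)],(170,230,310,350),"n2s",s=5)
E
```

```text
t: 19.93
tool_pos: [0.4964, 0.2326, 0.1146]
tool_rot: [-0.022, 1.57, 0.023]
contact_force: [-0.2, 0.4, 3.1]
opening: 0.0074
t: 20.68
tool_pos: [0.4958, 0.2324, 0.1458]
tool_rot: [-0.023, 1.571, 0.022]
contact_force: [0.3, -0.0, -1.6]
opening: 0.0074
[0.49584198 0.23236043 0.14576477] [ 0.26685135 -0.02056547 -1.60976039]
```

View pics/n2s.png

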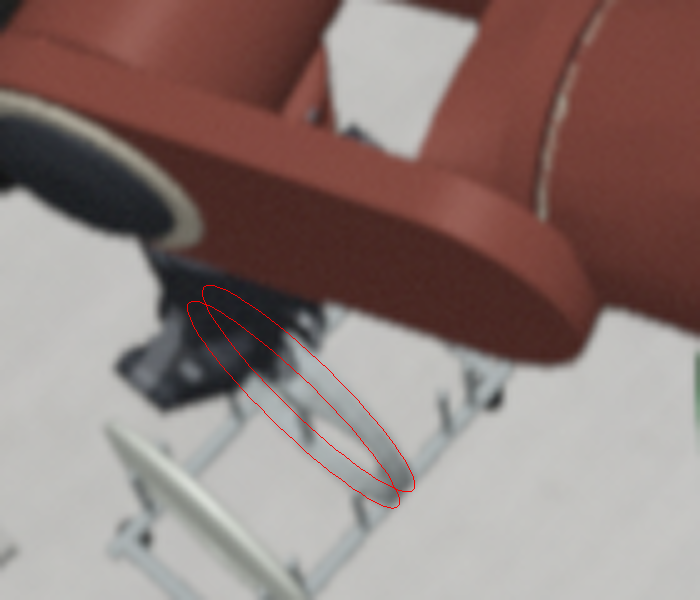

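```bash
python3 -m handwheel '[[0,[-0.02,0,0],[0,0,0]],[0,[-0.036,0,0],[0,0,0]],[0,[-0.036,0,0],[0,0,0]],[0,[-0.036,0,0],[0,0,0]],[0,[-0.036,0,0],[0,0,0]],[0,[-0.036,0,0],[0,0,0]],[0,[-0.036,0,0],[0,0,0]],[0,[-0.036,0,0],[0,0,0]],[0,[-0.036,0,0],[0,0,0]],[0,[-0.02,0,0],[0,0,0]]]' 45
python3 -m handwheel '[[0,[0,0,0],[0,0,0]],[0,[0,0,0],[0,0,0]]]'
python3 - <<'E'
from h import *
goto([.4431,-.2277,.47],-.108)
E
```

```text
t: 21.57
tool_pos: [0.4963, 0.2325, 0.4786]
tool_rot: [-0.021, 1.566, 0.024]
contact_force: [-0.3, -0.1, -0.6]
opening: 0.0074
t: 21.73
tool_pos: [0.4963, 0.2325, 0.4746]
tool_rot: [-0.022, 1.569, 0.023]
contact_force: [-0.8, -0.1, -2.5]
opening: 0.0073
  turn [ 9.783e+01  5.000e-02 -1.000e-01] q6~ -1.297
  turn [-8.217e+01  1.000e-01  5.000e-02] q6~ -1.297
  pos [0.4963 0.2325 0.4746] F [-0.81 -0.08 -2.47] open 0.0073 t 21.7333 world d [-0.0532 -0.4602 -0.0046]  tool d now [ 0.0043 -0.4585 -0.0664]
  R cols [[0.002, -0.029, 1.0], [0.001, 1.0, 0.029], [-1.0, 0.0, 0.002]] q [ 0.3  -0.16  1.42  0.    1.88 -1.3 ]
```

```bash
python3 -m handwheel '[[0,[0,-0.0165,-0.0025],[0,0,0]],[0,[0,-0.034,-0.0049],[0,0,0]],[0,[0,-0.034,-0.0049],[0,0,0]],[0,[0,-0.034,-0.0049],[0,0,0]],[0,[0,-0.034,-0.0049],[0,0,0]],[0,[0,-0.034,-0.0049],[0,0,0]],[0,[0,-0.034,-0.0049],[0,0,0]],[0,[0,-0.034,-0.0049],[0,0,0]],[0,[0,-0.034,-0.0049],[0,0,0]],[0,[0,-0.034,-0.0049],[0,0,0]]]'
python3 -m handwheel '[[0,[0,-0.034,-0.0049],[0,0,0]],[0,[0,-0.034,-0.0049],[0,0,0]],[0,[0,-0.034,-0.0049],[0,0,0]],[0,[0,-0.034,-0.0049],[0,0,0]],[0,[0,0,0],[4,0,0]],[0,[0,0,0],[6.7,0,0]],[0,[0,0,0],[6.7,0,0]],[0,[0,0,0],[6.7,0,0]],[0,[0,0,0],[6.7,0,0]],[0,[0,0,0],[6.7,0,0]]]'
python3 -m handwheel '[[0,[0,0,0],[6.7,0,0]],[0,[0,0,0],[6.7,0,0]],[0,[0,0,0],[6.7,0,0]],[0,[0,0,0],[6.7,0,0]],[0,[0,0,0],[6.7,0,0]],[0,[0,0,0],[6.7,0,0]],[0,[0,0,0],[6.7,0,0]],[0,[0,0,0],[6.7,0,0]],[0,[0,0,0],[6.7,0,0]],[0,[0,0,0],[0,0,0]]]'
python3 -m handwheel '[[0,[0,0,0],[0,0,0]],[0,[0,0,0],[0,0,0]]]'
python3 - <<'E'
from h import *
goto([.4431,-.2277,.22],-.108)
P,R,o=pose()
overlay("side",[((P[0],P[1],-.108,0),.06,P[2]+.0125-.06)],(290,20,450,140),"n3s",s=5)
E
```

```text
t: 22.57
tool_pos: [0.4578, -0.0927, 0.4703]
tool_rot: [-0.021, 1.575, 0.024]
contact_force: [0.9, 0.0, -1.7]
opening: 0.0073
t: 23.4
tool_pos: [0.4427, -0.2276, 0.4701]
tool_rot: [0.497, 1.519, -0.494]
contact_force: [0.0, -0.6, -1.8]
opening: 0.0075
t: 24.23
tool_pos: [0.4427, -0.2276, 0.4704]
tool_rot: [1.289, 1.161, -1.291]
contact_force: [-0.3, 0.0, -1.4]
opening: 0.0072
t: 24.4
tool_pos: [0.4429, -0.2277, 0.4721]
tool_rot: [1.286, 1.161, -1.287]
contact_force: [0.3, 0.5, -1.7]
opening: 0.0073
  turn [ 0.17 -0.08  0.14] q6~ -0.519
  turn [-1.7983e+02 -2.3000e-01 -1.3000e-01] q6~ -0.519
  pos [ 0.4429 -0.2277  0.4721] F [ 0.33  0.54 -1.73] open 0.0073 t 24.4 world d [ 2.000e-04 -0.000e+00 -2.521e-01]  tool d now [0.2521 0.0009 0.0004]
  R cols [[-0.002, 0.994, -0.105], [0.002, -0.105, -0.994], [-1.0, -0.003, -0.001]] q [-0.62 -0.27  1.52 -0.    1.9  -0.52]
```

View pics/n3s.png

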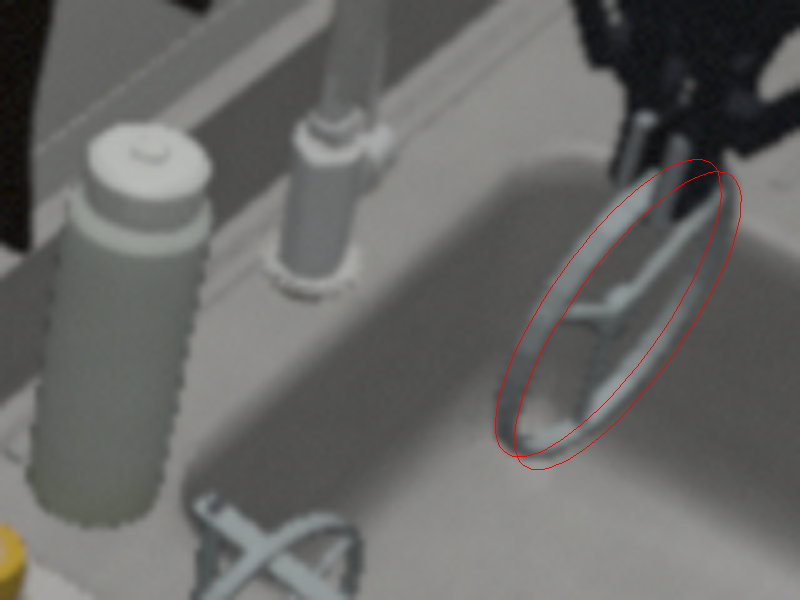

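```bash
python3 -m handwheel '[[0,[0.015,0,0],[0,0,0]],[0,[0.03,0,0],[0,0,0]],[0,[0.034,0,0],[0,0,0]],[0,[0.034,0,0],[0,0,0]],[0,[0.034,0,0],[0,0,0]],[0,[0.034,0,0],[0,0,0]],[0,[0.034,0,0],[0,0,0]],[0,[0.024,0,0],[0,0,0]],[0,[0.012,0,0],[0,0,0]],[0,[0.004,0,0],[0,0,0]]]'
python3 -m handwheel '[[0,[0,0,0],[0,0,0]],[0,[0,0,0],[0,0,0]],[0,[0,0,0],[0,0,0]],[0,[0,0,0],[0,0,0]],[0,[0,0,0],[0,0,0]],[0,[0,0,0],[0,0,0]]]'
python3 - <<'E'
from h import *
goto([.5475-.023*.9942,-.239+.023*.1076,.2155],-.108)
P,R,o=pose()
overlay("side",[((P[0],P[1],-.108,0),.06,P[2]+.0125-.06)],(290,90,450,210),"n4s",s=5)
E
```

```text
t: 25.28
tool_pos: [0.4417, -0.2268, 0.2158]
tool_rot: [1.287, 1.162, -1.289]
contact_force: [0.3, -0.1, -1.1]
opening: 0.0071
t: 25.78
tool_pos: [0.4434, -0.228, 0.22]
tool_rot: [1.288, 1.155, -1.287]
contact_force: [0.8, -0.3, -1.6]
opening: 0.0071
  turn [ 0.04  0.04 -0.08] q6~ -0.517
  turn [-1.7996e+02  1.3000e-01  7.0000e-02] q6~ -0.517
  pos [ 0.4434 -0.228   0.22  ] F [ 0.81 -0.31 -1.56] open 0.0071 t 25.7833 world d [ 0.0812 -0.0085 -0.0045]  tool d now [ 0.0046  0.0816 -0.0003]
  R cols [[0.001, 0.994, -0.107], [-0.001, -0.107, -0.994], [-1.0, 0.001, 0.001]] q [-0.62 -0.25  1.91  0.    1.48 -0.52]
```

View pics/n4s.png

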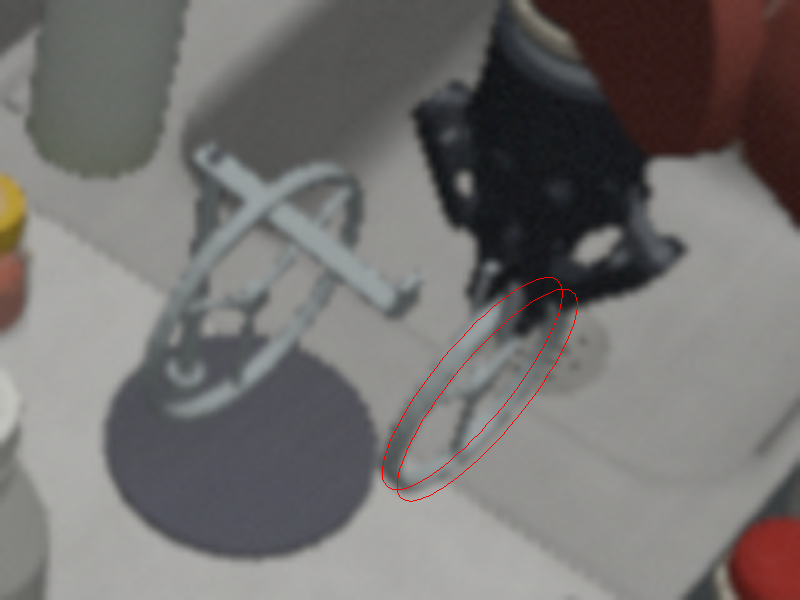

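```bash
python3 -m handwheel '[[0,[0.003,0,0],[0,0,0]],[0,[0,0,0],[0,0,0]],[0,[0,0,0],[0,0,0]],[0,[0,0,0],[0,0,0]],[0,[0,0,0],[0,0,0]]]'
python3 -m handwheel '[[0,[0,0,0],[0,0,0]],[0,[0,0,0],[0,0,0]],[0,[0,0,0],[0,0,0]]]'
python3 - <<'E'
from h import *
goto([.5475-.023*.9942,-.239+.023*.1076,.2155],-.108)
E
```

```text
t: 26.25
tool_pos: [0.443, -0.2278, 0.2159]
tool_rot: [1.288, 1.157, -1.288]
contact_force: [0.7, -0.3, -2.7]
opening: 0.0073
t: 26.5
tool_pos: [0.4431, -0.2278, 0.216]
tool_rot: [1.288, 1.156, -1.288]
contact_force: [-0.0, 0.2, -1.8]
opening: 0.0076
  turn [ 0.03  0.   -0.  ] q6~ -0.517
  turn [-1.7997e+02  1.0000e-02  1.0000e-02] q6~ -0.517
  pos [ 0.4431 -0.2278  0.216 ] F [-0.04  0.21 -1.8 ] open 0.0076 t 26.5 world d [ 0.0816 -0.0087 -0.0005]  tool d now [ 0.0005  0.082  -0.0001]
  R cols [[0.0, 0.994, -0.107], [-0.0, -0.107, -0.994], [-1.0, 0.0, 0.0]] q [-0.62 -0.25  1.92 -0.    1.47 -0.52]
```

```bash
python3 -m handwheel '[[0,[0,0.006,0],[0,0,0]],[0,[0,0.01,0],[0,0,0]],[0,[0,0.01,0],[0,0,0]],[0,[0,0.01,0],[0,0,0]],[0,[0,0.004,0],[0,0,0]],[0,[0,0,0],[0,0,0]]]'
python3 - <<'E'
from h import *
goto([.5475-.020*.9942,-.239+.020*.1076,.2155],-.108)
P,R,o=pose()
overlay("side",[((P[0],P[1],-.108,0),.06,P[2]+.0125-.06)],(290,90,450,210),"n5s",s=5)
E
```

```text
t: 27.0
tool_pos: [0.4839, -0.2321, 0.2158]
tool_rot: [1.287, 1.157, -1.287]
contact_force: [0.2, 0.1, -2.5]
opening: 0.0072
  turn [ 0.08 -0.01  0.02] q6~ -0.479
  turn [-1.7992e+02 -3.0000e-02 -2.0000e-02] q6~ -0.479
  pos [ 0.4839 -0.2321  0.2158] F [ 0.21  0.07 -2.53] open 0.0072 t 27.0 world d [ 0.0437 -0.0048 -0.0003]  tool d now [0.0003 0.044  0.0001]
  R cols [[-0.0, 0.994, -0.106], [0.0, -0.106, -0.994], [-1.0, -0.0, -0.0]] q [-0.59 -0.15  1.83  0.    1.46 -0.48]
```

View pics/n5s.png

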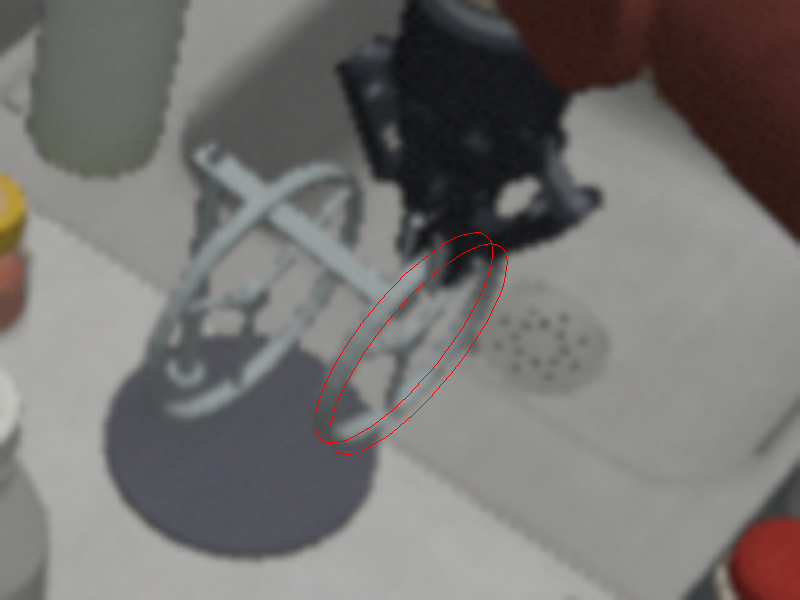

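Trivet is passing the tip with no contact force; continuing.

```bash
python3 -m handwheel '[[0,[0,0.006,0],[0,0,0]],[0,[0,0.01,0],[0,0,0]],[0,[0,0.012,0],[0,0,0]],[0,[0,0.01,0],[0,0,0]],[0,[0,0.006,0],[0,0,0]],[0,[0,0,0],[0,0,0]],[0,[0,0,0],[0,0,0]]]'
python3 - <<'E'
from h import *
goto([.5475-.020*.9942,-.239+.020*.1076,.1915],-.108)
P,R,o=pose()
overlay("side",[((P[0],P[1],-.108,0),.06,P[2]+.0125-.06)],(290,90,450,210),"n6s",s=5)
E
```

```text
t: 27.63
tool_pos: [0.5267, -0.2367, 0.2158]
tool_rot: [1.287, 1.157, -1.288]
contact_force: [-1.4, 0.7, -1.4]
opening: 0.0073
  turn [ 0.05 -0.01  0.04] q6~ -0.444
  turn [-1.7995e+02 -7.0000e-02 -1.0000e-02] q6~ -0.444
  pos [ 0.5267 -0.2367  0.2158] F [-1.4   0.67 -1.42] open 0.0073 t 27.6333 world d [ 0.0009 -0.0001 -0.0243]  tool d now [0.0243 0.001  0.    ]
  R cols [[-0.001, 0.994, -0.107], [0.0, -0.107, -0.994], [-1.0, -0.001, -0.0]] q [-0.55 -0.05  1.74 -0.    1.45 -0.44]
```

View pics/n6s.png

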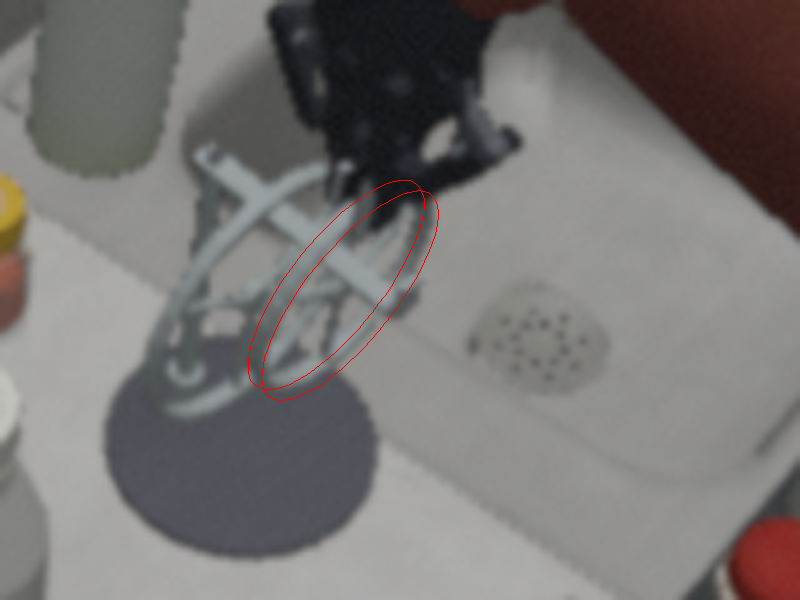

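Arm threaded; lower to just above the arm (no press), then open.

```bash
python3 -m handwheel '[[0,[0.004,0,0],[0,0,0]],[0,[0.006,0,0],[0,0,0]],[0,[0.006,0,0],[0,0,0]],[0,[0.005,0,0],[0,0,0]],[0,[0.003,0,0],[0,0,0]],[0,[0,0,0],[0,0,0]],[0,[0,0,0],[0,0,0]],[0,[0,0,0],[0,0,0]]]'
```

```text
t: 28.35
tool_pos: [0.5266, -0.2368, 0.192]
tool_rot: [1.288, 1.156, -1.288]
contact_force: [-0.2, 0.0, -1.2]
opening: 0.0073
```

```bash
python3 -m handwheel '[[0.009,[0,0,0],[0,0,0]],[0.01,[0,0,0],[0,0,0]],[0.011,[0,0,0],[0,0,0]],[0.013,[0,0,0],[0,0,0]],[0.018,[0,0,0],[0,0,0]],[0.024,[0,0,0],[0,0,0]],[0.026,[0,0,0],[0,0,0]],[0.026,[0,0,0],[0,0,0]],[0.026,[0,0,0],[0,0,0]]]' 20
python3 - <<'E'
from h import *
P,R,o=pose();print(o['contact_force'],o['opening'],P)
overlay("side",[((.527,-.2367,-.108,0),.06,.135)],(290,90,450,210),"n7s",s=5)
E
```

```text
t: 29.1
tool_pos: [0.5266, -0.2368, 0.192]
tool_rot: [1.288, 1.156, -1.288]
contact_force: [-0.4, 0.1, 0.3]
opening: 0.0261
[-0.41458349  0.06055083  0.32549593] 0.026130519042352373 [ 0.52656482 -0.23679562  0.19200306]
```

View pics/n7s.png

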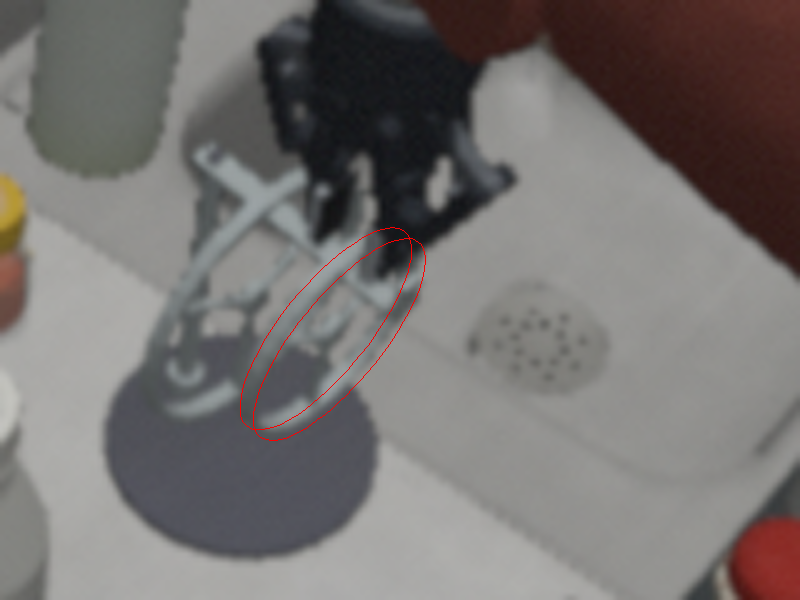

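Both hang, fingers free. Retreat straight up and verify.

```bash
python3 -m handwheel '[[0.026,[-0.005,0,0],[0,0,0]],[0.026,[-0.01,0,0],[0,0,0]],[0.026,[-0.015,0,0],[0,0,0]],[0.026,[-0.03,0,0],[0,0,0]],[0.026,[-0.03,0,0],[0,0,0]],[0.026,[-0.03,0,0],[0,0,0]],[0.026,[0,-0.02,0],[0,0,0]],[0.026,[0,-0.03,0],[0,0,0]],[0.026,[0,-0.03,0],[0,0,0]],[0.026,[0,-0.02,0],[0,0,0]]]'
python3 -m handwheel '[[0.026,[0,0,0],[0,0,0]],[0.026,[0,0,0],[0,0,0]],[0.026,[0,0,0],[0,0,0]],[0.026,[0,0,0],[0,0,0]],[0.026,[0,0,0],[0,0,0]],[0.026,[0,0,0],[0,0,0]]]'
python3 - <<'E'
from h import *
im=ctrl.get_image("side"); cv2.imwrite("pics/end.png",im[:,:,::-1])
overlay("side",[((.5765,-.2418,-.108,0),.0755,.1195),((.527,-.2367,-.108,0),.06,.135)],(290,90,450,210),"n8s",s=5,im=im)
im=ctrl.get_image("top")
overlay("top",[((.5765,-.2418,-.108,0),.0755,.1195),((.527,-.2367,-.108,0),.06,.135)],(270,130,420,260),"n8t",s=5,im=im)
for t in("tall_bottle","salt","side_plate"): print(t,[(np.round(d["centre"],1)[::-1].tolist(),round(d["score"],2)) for d in ctrl.tip_of(t,"side")])
E
```

```text
t: 29.98
tool_pos: [0.4257, -0.2258, 0.3135]
tool_rot: [1.288, 1.155, -1.288]
contact_force: [1.0, 0.7, -0.4]
opening: 0.0262
t: 30.48
tool_pos: [0.4276, -0.2261, 0.3118]
tool_rot: [1.288, 1.157, -1.288]
contact_force: [-0.6, -0.2, -0.0]
opening: 0.0258
tall_bottle [([281.7, 243.5], 0.92)]
salt [([338.3, 259.5], 0.71)]
side_plate [([208.2, 334.0], 0.64)]
```

View pics/n8s.png

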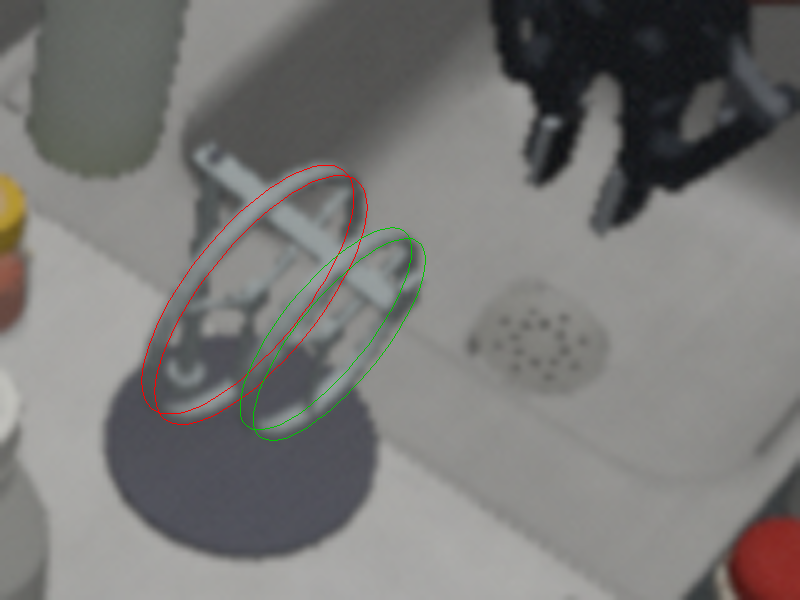

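View pics/end.png

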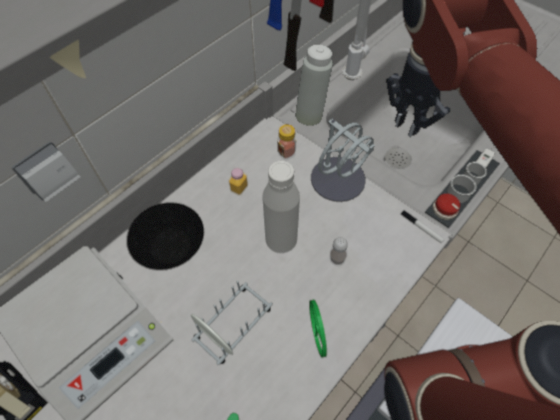

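View pics/n8t.png

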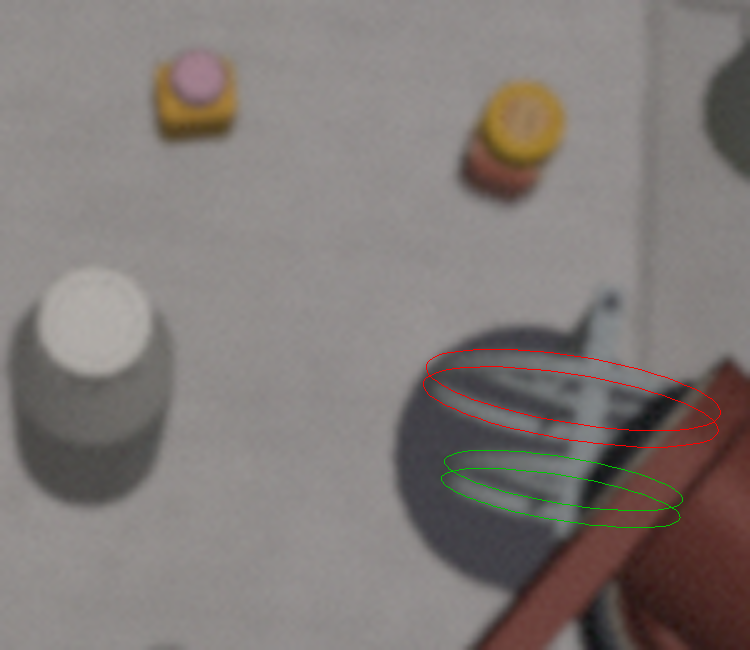

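```bash
python3 -m handwheel '[[0.026,[0,0,0],[0,0,0]],[0.026,[0,0,0],[0,0,0]],[0.026,[0,0,0],[0,0,0]],[0.026,[0,0,0],[0,0,0]],[0.026,[0,0,0],[0,0,0]],[0.026,[0,0,0],[0,0,0]],[0.026,[0,0,0],[0,0,0]],[0.026,[0,0,0],[0,0,0]]]'
python3 - <<'E'
from h import *
a=ctrl.get_image("side").astype(int); b=cv2.imread("pics/end.png")[:,:,::-1].astype(int)
print(abs(a-b)[110:190,310:380].mean(), abs(a-b)[250:330,0:100].mean())
print(ctrl.finish_job())
E
```

```text
t: 31.4
tool_pos: [0.4271, -0.226, 0.312]
tool_rot: [1.288, 1.156, -1.288]
contact_force: [0.3, -0.2, 0.2]
opening: 0.0262
0.7130952380952381 0.5891666666666666
the job is handed in; nothing more can be done
None
```

I hung the large trivet first, about 28 mm from the middle of the arm on the post side, then the small one about 20 mm on the tip side. I then pulled the gripper well clear and handed the job in at about 31 s; it gave no verdict.

**Last checks:**
- **Hanging:** model outlines drawn over both camera views matched both rings hanging on the arm at the right depth. In the top view the arm hides part of them.
- **Letting go:** the force on the tool was back to zero, within its noise, after each release. Two side pictures about 0.9 s apart showed no movement of the trivets beyond image noise.
- **Surroundings:** bottle, shaker and plate were found within about 3 pixels of their starting spots. The two jars I only checked by eye, and they looked upright and in place.

**What did not go to plan:**
- My first grip on the large trivet was too shallow and pushed the tool up, so I regripped 5 mm deeper.
- Each trivet therefore dropped about 7–9 mm onto the arm when I let go.
- The finger opening read about 7 mm on the 9 mm rims, but neither trivet slipped in any picture I compared.

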